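# Build the sieve stack on the shaker

### The job

Build the sieve stack on the white sieve shaker, one piece at a time from the bottom up: first the receiver pan in the shaker's ring, then the fine (low) sieve, then the coarse (tall) sieve, and the lid last, each fully nested and level on the one below. Leave the jar, dish, beaker, brush and spoon where they are.

Things in the scene. Friction and masses are not known exactly. Their poses are not given: they have to be found in the camera images.
- pan_center (a point): Receiver pan: open bare-steel cup, plain solid bottom without mesh, 60 mm across outside, 40 mm tall in all (middle height of the three open pieces), wall 3 mm. Stands on a tapered spigot 6 mm high, 43 to 49 mm across, which nests in the 54 mm opening of the piece below so that rim rests on rim. Point: on the axis, half-way up (20 mm above the foot); z up.
- fine_center (a point): Fine sieve: the lowest open steel ring, fine mesh in its bottom (wires 4 mm apart over dark), 60 mm across outside, 32 mm tall in all, wall 3 mm. Stands on a tapered spigot 6 mm high, 43 to 49 mm across, which nests in the 54 mm opening of the piece below so that rim rests on rim. Point: on the axis, half-way up (16 mm above the foot); z up.
- coarse_center (a point): Coarse sieve: the tallest open steel ring, wide grid in its bottom (bars 10 mm apart over dark), 60 mm across outside, 46 mm tall in all, wall 3 mm. Stands on a tapered spigot 6 mm high, 43 to 49 mm across, which nests in the 54 mm opening of the piece below so that rim rests on rim. Point: on the axis, half-way up (23 mm above the foot); z up.
- lid_center (a point): Lid: closed steel disc 60 mm across, 6 mm thick, upright round knob on top 24 mm across, 28 mm tall (12 to 40 mm above the foot); 40 mm tall in all. Stands on a tapered spigot 6 mm high, 43 to 49 mm across, which nests in the 54 mm opening of the piece below so that rim rests on rim. Point: on the axis, half-way up (20 mm above the foot); z up.
- shaker_seat (a point): Seat of the fixed sieve shaker: white box 130 x 130 mm, dark round plate and steel ring on top. Ring 66 mm across outside, 54 inside, 9 deep; takes the pan's spigot. Point: centre of the ring's upper edge, 63 mm above the bench; z up. (The grey instrument with a square plate is a balance, 46 mm high, fixed and not used.)
- jar: A closed amber glass sample jar with a black cap, 48 mm across, 62 mm tall; origin under its centre. Not to be disturbed.
- dish: A shallow closed white specimen dish, 61 mm across, 16 mm tall; origin under its centre. Not to be disturbed.
- beaker: A plain white plastic beaker, 54 mm across at the rim, 66 mm tall; origin under its centre. Not to be disturbed.
- brush: A white-handled sieve brush, 170 mm long, lying flat, its handle along its -x; origin near its middle. Not to be disturbed.
- spatula: A steel sampling spoon, 160 mm long, lying flat across the far side, its handle along its -x; origin near its middle. Not to be disturbed.
Mind the look-alikes: they are no part of the job. Leave any blue or purple look-alike of the part that bears pan_center alone. What is shaped like the part that bears fine_center but pink is not meant.

How it is judged:
On the way, in this order (a step that is already met when the one before it is completed fails the run):
1. the receiver pan is seated on the shaker's ring (horizontal distance between pan_center and shaker_seat below 0.006 m and z of pan_center in the frame of shaker_seat between 0.011 and 0.017 m and angle between pan_center's own z axis and vertical below 0.08 rad), for 0.2 s.
2. the fine sieve is seated on the pan (all of step 1 and horizontal distance between fine_center and pan_center below 0.006 m and z of fine_center in the frame of pan_center between 0.027 and 0.033 m and angle between fine_center's own z axis and vertical below 0.08 rad), for 0.2 s.
3. the coarse sieve is seated on the fine sieve (all of step 2 and horizontal distance between coarse_center and fine_center below 0.006 m and z of coarse_center in the frame of fine_center between 0.03 and 0.036 m and angle between coarse_center's own z axis and vertical below 0.08 rad), for 0.2 s.
4. the lid is seated on the coarse sieve (all of step 3 and horizontal distance between lid_center and coarse_center below 0.006 m and z of lid_center in the frame of coarse_center between 0.034 and 0.04 m and angle between lid_center's own z axis and vertical below 0.08 rad), for 0.2 s.
At the end, for the whole second after the job is handed in: The pan sits in the shaker's ring, the fine sieve on the pan, the coarse sieve on the fine sieve and the lid on top, each within 6 mm of the axis of the piece below, within 3 mm of its fully nested height and tilted less than 0.08 rad, all released and at rest (all of step 4 and linear speed of each of pan, fine, coarse, lid below 0.02 m/s); the robot touches nothing.
It fails at once if the jar is knocked over or moved more than 40 mm (distance of jar from where it was at the start of the episode above 0.04 m or angle between jar's own z axis and vertical above 0.6 rad).
It fails at once if the dish is moved more than 40 mm (distance of dish from where it was at the start of the episode above 0.04 m).
It fails at once if the beaker is knocked over or moved more than 40 mm (distance of beaker from where it was at the start of the episode above 0.04 m or angle between beaker's own z axis and vertical above 0.6 rad).
It fails at once if the brush is moved more than 40 mm (distance of brush from where it was at the start of the episode above 0.04 m).
It fails at once if the spoon is moved more than 40 mm (distance of spatula from where it was at the start of the episode above 0.04 m).
It also fails if it takes over 112 s, if anything falls off the work surface, if the arm or the gripper's body presses on something with over 40 N, if the wrist force passes 120 N, or if a joint passes its speed limit or range.

### The arm

A 6-joint arm with a two-finger parallel gripper is mounted at the origin on the work surface. World frame = base frame: x ahead of the robot, y to its left, z up, the work surface at z = 0. Lengths are in m, angles in rad, forces in N, time in s.
With the tool pointing down it reaches from about 0.15 to 0.775 m from the base axis. Payload 6.1 kg.
Tool frame: the origin (TCP) lies at the very end of the fingers, on their centre line; the grasp point (between the pads) lies 19 mm behind it (bot.grip_point_offset is the distance from the TCP to the grasp point, in m); x points along the fingers, z is the direction in which the jaws open and shut, and the axes are right-handed (so a half turn about x gives the same grasp; the last joint's range is limited). The gripper opens to 85 mm and grips with 20 to 120 N. Pads are 22 mm wide; open, the fingers measure 114 mm over their backs; the gripper's body (76 mm by 85 mm) begins 54 mm behind the grasp point. The pads swing forward as they close: fully open they stand 13 mm farther back than shut.
Start: joints at [1.122, 0.126, -0.04, 1.405, 0, 1.571], TCP at [0.228, 0.473, 0.231] pointing down, gripper open.
Joint ranges: [-2.72, 2.72], [-0.95, 1.95], [-1.27, 1.35], [-1.78, 2.02], [-1.46, 1.47], [-3.14, 3.14]. Speed limits (rad/s): [2.39, 2.39, 3.01, 3.14, 3.14, 3.14].

### API

Orientations are given as a unit quaternion [x, y, z, w].
In Python, from rig import bot gives the robot as it stands.
- The arm moves only by the shell command python3 -m pendant 'ROWS' [OPENING]. ROWS is JSON, a list of rows, each a list of 4 numbers: the shift along the tool's x, y, z in mm, then the turn about the tool's x in rad. A call has 1 to 8 rows; each row shifts and turns the commanded pose from where the row before left it, along the tool's axes as they then stand; what a row does not reach is not made up. A row lasts 1/8 s, in which the tool goes at most 62.5 mm and 10.7 degrees, less where a joint would pass 70% of its speed; a pose out of reach is approached as far as the arm can. A call is refused whole if a number of a shift passes 62.5 or a number of a turn 0.188, either way. A call with a gripper value outside its range is refused whole. OPENING is the closure in counts, from 0 (fully open) to 255 (shut), set as the call begins (- or left out, the last holds). The fingers move at their own pace and stop on an object; the grip force is fixed at half the most. Time passes only in rows, so rows that do not move let the fingers close. It gives the time, the measured TCP pose, the force and the opening at its end, in the units of the state.
- bot.observe(): the state, without advancing time (a new reading comes with each control period).
- bot.read_camera(name): name is "side" or "top" or "wrist"; returns the picture (420x560x3 uint8, blue, green, red); there is no depth.
- bot.get_calibration(name): a dict with "fx", "fy", "cx", "cy" (pixels), "extrinsics" (4x4, takes a point from camera to world coordinates); the wrist camera has in their place "hand_eye" (4x4, takes a point from camera to tool coordinates, whose origin is the TCP and whose axes are the tool frame's). Camera axes: x right, y up, looking along -z (the intrinsics and any distortion apply to the point x, -y, -z); pixel columns grow to the right and rows downward; lengths in m; the calibration is good to about 2 mm. A picture is of the moment at which its call begins: read the wrist's pose just before it. get_calibration takes no time and is no camera call.
- bot.finish_job(): hands the job in, once; it reports no verdict.
The state is a dict: "t": time; "qpos": joint angles; "qd": joint speeds; "joint_efforts": joint torques, N m; "ee_pos": TCP position; "ee_rot": TCP orientation; "wrist_force": force on the tool from outside, world axes, zero at the start; "ft_torque": the same for the moment, N m; "finger_gap": finger opening in m.
Only numpy, scipy, OpenCV 4.12 (cv2) and the standard library are available. Lean on these libraries where they do the work, as an engineer would, in place of code of your own. Each camera call takes 0.05 s, during which the arm holds its last target.

## Working session

There is one attempt and no reset: what is moved stays moved. The work goes in short steps, Python scripts to look and compute and a shell command to move; the robot and the scene stay as the last step left them, time stands still between calls to the robot, and variables do not carry over. Pictures are saved under pics/ and viewed, and the job is handed in when it is done.

```bash
ls; mkdir -p pics
python3 - <<'E'
from rig import bot
import cv2,numpy as np
print(bot.observe())
for n in("side","top","wrist"):
    im=bot.read_camera(n); cv2.imwrite(f"pics/{n}0.png",im)
    print(n,bot.get_calibration(n))
print(bot.grip_point_offset)
E
```

```text
pics
{'t': 0.0, 'qpos': array([ 1.12201956e+00,  1.26398749e-01, -4.06207229e-02,  1.40540683e+00,
        2.46144625e-05,  1.57075398e+00]), 'qd': array([ 0.00019058,  0.00019433,  0.00046037,  0.00077921, -0.00133869,
        0.0004643 ]), 'joint_efforts': array([-1.10670240e-03, -4.35912108e+01,  3.52925348e+01,  1.73386530e-02,
        6.55841222e-05, -9.82185298e-06]), 'ee_pos': array([0.2275918 , 0.47264282, 0.23051282]), 'ee_rot': array([-0.3765219 ,  0.59920467,  0.37592345,  0.5982195 ]), 'wrist_force': array([-0.25761321, -0.11737144, -0.07388203]), 'ft_torque': array([ 0.03809684, -0.02083013,  0.02244597]), 'finger_gap': 0.08573287991766765}
side {'fx': 415.59570890857407, 'fy': 415.59570890857407, 'cx': 274.83609590664605, 'cy': 216.96458718531275, 'extrinsics': array([[ 0.96823154,  0.16226955, -0.19025319,  0.31039623],
       [-0.25002089,  0.61559935, -0.74734664, -0.90525707],
       [-0.00415186,  0.77117186,  0.63661348,  0.80291225],
       [ 0.        ,  0.        ,  0.        ,  1.        ]])}
top {'fx': 528.4084250594349, 'fy': 528.4084250594349, 'cx': 284.11384513448905, 'cy': 204.97501004096858, 'extrinsics': array([[ 0.02658008,  0.9914831 , -0.12749414,  0.33213206],
       [-0.99956419,  0.02799933,  0.00935236, -0.03129418],
       [ 0.01284246,  0.12718999,  0.99179523,  1.39866632],
       [ 0.        ,  0.        ,  0.        ,  1.        ]])}
wrist {'fx': 343.06446078234154, 'fy': 343.06446078234154, 'cx': 278.53170079664767, 'cy': 211.07467794022486, 'hand_eye': array([[ 2.59072495e-04,  2.84076057e-01, -9.58801714e-01,
        -1.41785311e-01],
       [-3.11870723e-04,  9.58801722e-01,  2.84075976e-01,
         7.24237585e-02],
       [ 9.99999918e-01,  2.25425912e-04,  3.36994160e-04,
         5.54396012e-04],
       [ 0.00000000e+00,  0.00000000e+00,  0.00000000e+00,
         1.00000000e+00]])}
0.0187
```

View pics/side0.png

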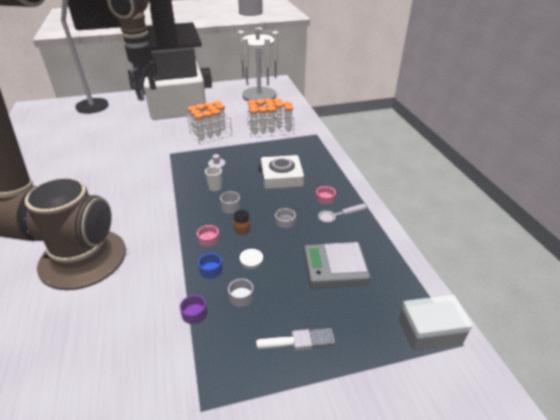

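View pics/top0.png

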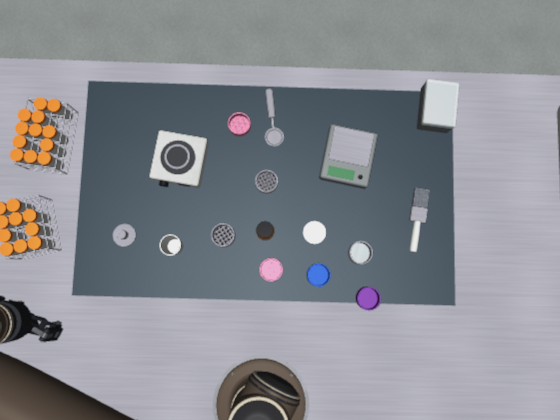

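View pics/wrist0.png

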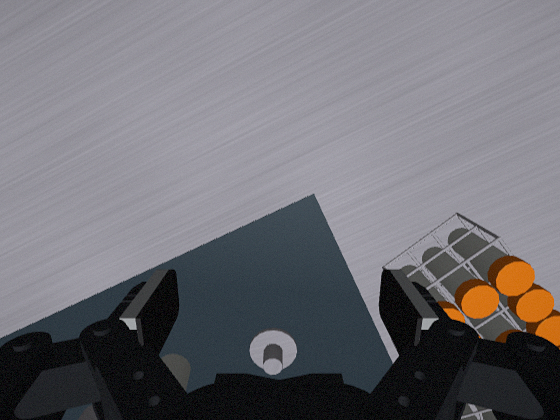

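Run:
```python
import cv2,numpy as np
a=cv2.imread('pics/top0.png');s=cv2.imread('pics/side0.png')
def c(im,x,y,r=28,k=260): return cv2.resize(im[y-r:y+r,x-r:x+r],(k,k),interpolation=cv2.INTER_CUBIC)
cv2.imwrite('pics/crop0.png',np.vstack([np.hstack([c(a,361,252),c(a,266,181),c(a,222,235)]),np.hstack([c(s,240,292),c(s,285,217),c(s,230,202)])]))
```

```text
(no output)
```

View pics/crop0.png

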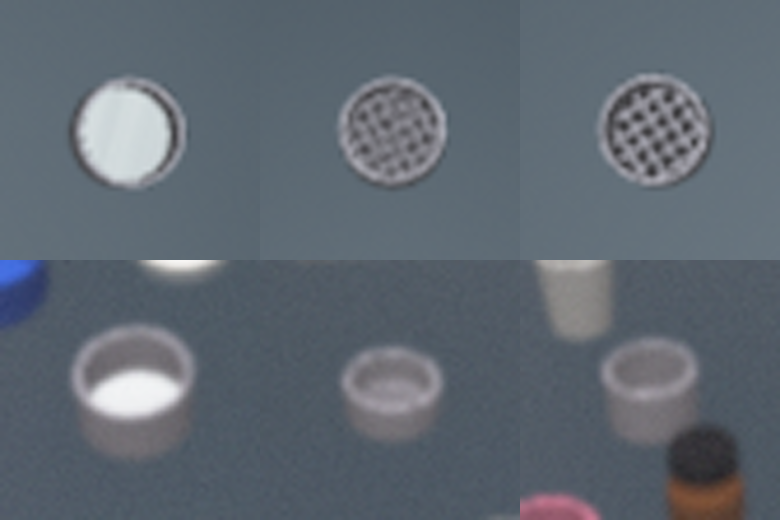

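```bash
cat > h.py <<'E'
from rig import bot
import cv2,numpy as np
from scipy.spatial.transform import Rotation as Rt
def tool(o=None):
    o=o or bot.observe(); T=np.eye(4); T[:3,:3]=Rt.from_quat(o['ee_rot']).as_matrix(); T[:3,3]=o['ee_pos']; return T
def cam(n,T=None):
    c=bot.get_calibration(n)
    E=c['extrinsics'] if n!='wrist' else T@c['hand_eye']
    return c,E
def ray(c,E,u,v):
    d=np.array([(u-c['cx'])/c['fx'],-(v-c['cy'])/c['fy'],-1.]); d=E[:3,:3]@d
    return E[:3,3],d/np.linalg.norm(d)
def onz(c,E,u,v,z):
    o,d=ray(c,E,u,v); return o+d*(z-o[2])/d[2]
def tri(rays):
    A=np.zeros((3,3));b=np.zeros(3)
    for o,d in rays:
        P=np.eye(3)-np.outer(d,d);A+=P;b+=P@o
    p=np.linalg.solve(A,b); return p,[float(np.linalg.norm((np.eye(3)-np.outer(d,d))@(p-o))) for o,d in rays]
def proj(c,E,p):
    q=np.linalg.inv(E)@np.append(p,1); return c['cx']+c['fx']*q[0]/-q[2], c['cy']+c['fy']*q[1]/q[2]
def shot(name):
    T=tool(); im=bot.read_camera('wrist'); cv2.imwrite(f'pics/{name}.png',im); np.save(f'pics/{name}.npy',T); return T,im
def togo(p,T=None):
    "shift in tool axes (mm) to bring TCP to world p"
    T=tool() if T is None else T
    return np.round((T[:3,:3].T@(np.asarray(p)-T[:3,3]))*1000,1)
E
python3 - <<'E'
from h import *
np.set_printoptions(precision=3,suppress=True)
T=tool();print(T)
ct,Et=cam('top');cs,Es=cam('side')
# rim centres by eye from the crops: crop px -> image px (56/260 px per crop px)
k=56/260
pts={'pan':((361-28+128*k,252-28+132*k),(240-28+134*k,292-28+(365-260)*k)),
'fine':((266-28+(392-260)*k,181-28+131*k),(285-28+(392-260)*k,217-28+(378-260)*k)),
'coarse':((222-28+(655-520)*k,235-28+129*k),(230-28+(650-520)*k,202-28+(368-260)*k)),
'lid':((124,235),(217,161)),'seat':((178,156),(283,165))}
for n,(a,b) in pts.items():
    p,r=tri([ray(ct,Et,*a),ray(cs,Es,*b)]); print(n,p,r,togo([p[0],p[1],p[2]+.12],T))
E
```

```text
[[-0.001 -0.901  0.434  0.228]
 [-0.001  0.434  0.901  0.473]
 [-1.     0.    -0.001  0.231]
 [ 0.     0.     0.     1.   ]]
pan [ 0.392 -0.244  0.041] [0.002216556182813135, 0.0022165561828131363] [  70.5 -458.6 -574.2]
fine [0.572 0.004 0.032] [0.002243995177291618, 0.002243995177291661] [  79.4 -513.5 -273.4]
coarse [0.427 0.11  0.045] [0.0018659222806539204, 0.0018659222806539405] [  65.7 -336.7 -240.4]
lid [0.422 0.37  0.018] [0.0027391684149852846, 0.002739168414985377] [  92.7 -219.3   -7.8]
seat [0.628 0.234 0.051] [0.0019968873198348896, 0.001996887319835102] [  59.5 -463.8  -41.1]
```

```bash
python3 -m pendant '[[0,-20,-25,0],[0,-35,-44,0],[0,-35,-44,0],[0,-35,-44,0],[0,-35,-44,0],[0,-35,-44,0],[0,-35,-44,0],[0,-35,-44,0]]'; python3 -c "
from h import *
print(bot.observe()['qpos'],togo([.392,-.244,.171]))"
```

```text
t: 1.15
ee_pos: [0.3219, 0.0563, 0.2313]
ee_rot: [-0.376, 0.598, 0.376, 0.599]
wrist_force: [1.1, -0.1, -0.8]
finger_gap: 0.0856
[ 1.73147763e-01 -2.50428253e-01 -3.88744882e-01  1.43169560e+00
 -3.87041735e-05  6.21380221e-01] [  60.4 -193.2 -240.3]
```

```bash
python3 -m pendant '[[5,-35,-44,0],[10,-35,-44,0],[10,-35,-44,0],[10,-33,-40,0],[10,-30,-38,0],[10,-20,-25,0],[0,-5,-5,0],[0,0,0,0]]'; python3 -c "
from h import *
print(bot.observe()['qpos'])
T,im=shot('w1')"
```

```text
t: 2.15
ee_pos: [0.3916, -0.2417, 0.1763]
ee_rot: [-0.376, 0.599, 0.376, 0.599]
wrist_force: [-0.2, -0.6, -0.3]
finger_gap: 0.0853
[-5.53106324e-01  1.03452030e-02 -2.84490418e-01  1.27679705e+00
  3.24330920e-04 -1.03872005e-01]
```

View pics/w1.png

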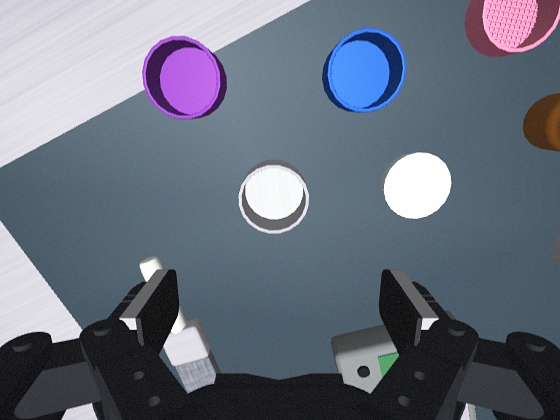

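```bash
cat >> h.py <<'E'
def rim(im,u,v,r,thr=150,name=None):
    "outer ellipse of the light rim near (u,v): hull of bright, colourless pixels"
    g=cv2.cvtColor(im,cv2.COLOR_BGR2GRAY); m=((g>thr)*255).astype(np.uint8)
    roi=np.zeros_like(m); cv2.circle(roi,(int(u),int(v)),int(r),255,-1); m&=roi
    n,l,s,c=cv2.connectedComponentsWithStats(m)
    for i in range(1,n):
        if s[i,4]<15: m[l==i]=0
    p=cv2.findNonZero(m); h=cv2.convexHull(p); 
    e=cv2.fitEllipseDirect(h.astype(np.float32))
    if name:
        o=im.copy(); cv2.ellipse(o,e,(0,0,255),1); u,v=int(u),int(v);r=int(r)+10
        o=o[max(0,v-r):v+r,max(0,u-r):u+r]; mm=cv2.cvtColor(m,cv2.COLOR_GRAY2BGR)[max(0,v-r):v+r,max(0,u-r):u+r]
        cv2.imwrite(f'pics/{name}.png',cv2.resize(np.hstack([o,mm]),None,fx=3,fy=3,interpolation=cv2.INTER_NEAREST) if r<60 else np.hstack([o,mm]))
    return e
E
python3 - <<'E'
from h import *
im=cv2.imread('pics/w1.png');g=cv2.cvtColor(im,cv2.COLOR_BGR2GRAY)
print(g[155:240:3,274],g[199,230:250])
for t in (110,130,150): print(rim(im,274,197,42,t,'r1'))
E
```

```text
[119 121 103 116 224 251 251 251 250 249 249 248 249 249 250 251 251 251
 251 251 250 245 107 107 104 187 171 109 109] [115 110 113 114 111 112 115 105 128 240 238 229  92  90  96  87 154 255
 250 248]
((273.9964904785156, 196.89529418945312), (83.46912384033203, 83.87831115722656), 87.99260711669922)
((273.2342529296875, 198.81504821777344), (69.26173400878906, 70.92633819580078), 95.19181823730469)
((273.2401428222656, 198.79730224609375), (68.86568450927734, 70.27777099609375), 99.6727066040039)
```

View pics/r1.png

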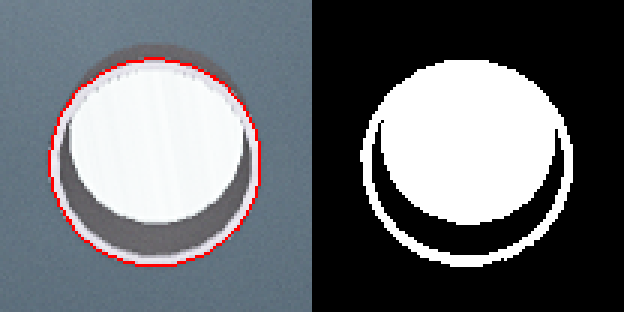

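```bash
python3 - <<'E'
from h import *
T=np.load('pics/w1.npy');c,E=cam('wrist',T)
print(onz(c,E,273.2,198.8,.04),proj(c,E,T[:3,3]), togo([*onz(c,E,273.2,198.8,.04)[:2],.12]))
E
python3 -m pendant '[[20,10,0,0],[25,10,0,0],[5,0,0,0],[0,0,0,0]]'
python3 - <<'E'
from h import *
T,im=shot('w2');c,E=cam('wrist',T)
u,v=proj(c,E,np.array([.392,-.244,.04]));print(u,v)
e=rim(im,u,v,55,150,'r2');print(e)
T1=np.load('pics/w1.npy');c,E1=cam('wrist',T1)
ct,Et=cam('top')
R=[ray(c,E1,273.2,198.8),ray(c,E,*e[0])]
print(tri(R),tri(R+[ray(ct,Et,360.6,252.4)]),onz(c,E,*e[0],.04))
E
```

```text
[ 0.38914769 -0.24485872  0.04      ] (np.float64(277.4498129654496), np.float64(274.9940307763613)) [56.5  0.7 -4.3]
t: 2.7
ee_pos: [0.3742, -0.2328, 0.1271]
ee_rot: [-0.377, 0.598, 0.376, 0.599]
wrist_force: [0.0, 0.3, 0.3]
finger_gap: 0.0856
274.58704588932244 245.0462375438825
((271.76556396484375, 241.79067993164062), (77.27103424072266, 82.31157684326172), 92.10934448242188)
(array([ 0.38962374, -0.24513132,  0.0378638 ]), [5.088833965735465e-06, 5.0888339656948785e-06]) (array([ 0.38969489, -0.24481217,  0.03758031]), [0.00034790963703739135, 0.00037119226515499584, 0.0007184441471859341]) [ 0.38887601 -0.2447269   0.04      ]
```

View pics/w2.png

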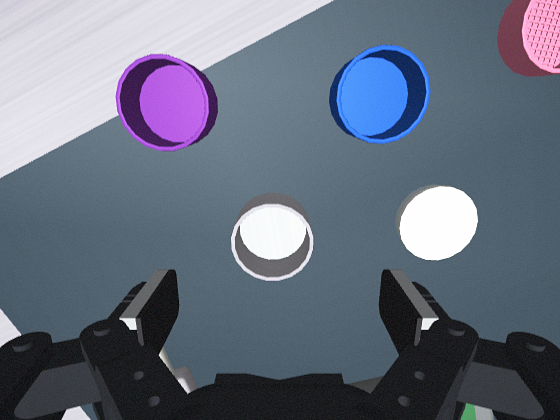

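Run:
```python
from h import *
print(togo([.3892,-.2448,.008]))
```

```text
[119.4 -18.   -4.1]
```

```bash
python3 -m pendant '[[10,-18,-4,0],[20,0,0,0],[30,0,0,0],[30,0,0,0],[20,0,0,0],[9,0,0,0],[0,0,0,0]]'; python3 -c "
from h import *
print(togo([.3892,-.2448,.008]))
T,im=shot('w3')"
```

```text
t: 3.62
ee_pos: [0.3887, -0.2448, 0.0076]
ee_rot: [-0.376, 0.599, 0.376, 0.599]
wrist_force: [0.2, 0.9, 0.8]
finger_gap: 0.0856
[-0.4 -0.5  0.3]
```

View pics/w3.png

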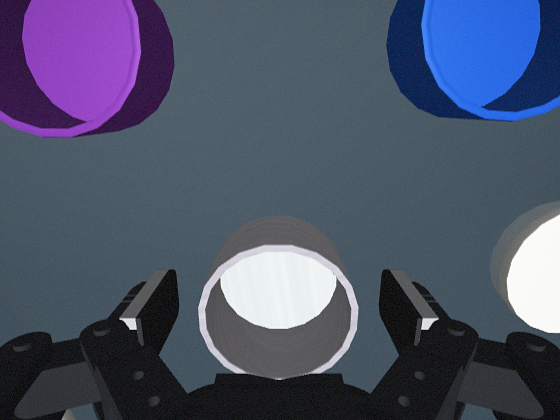

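```bash
python3 -m pendant '[[0,0,0,0],[0,0,0,0],[0,0,0,0],[0,0,0,0],[0,0,0,0],[0,0,0,0]]' 255; python3 -m pendant '[[-5,0,0,0],[-15,0,0,0],[-25,0,0,0],[-35,0,0,0],[-30,0,0,0],[-20,0,0,0],[-5,0,0,0],[0,0,0,0]]';  python3 -c "
from h import *
T,im=shot('w4')"
```

```text
t: 4.42
ee_pos: [0.389, -0.2453, 0.0088]
ee_rot: [-0.377, 0.598, 0.375, 0.599]
wrist_force: [-0.2, 0.2, 6.4]
finger_gap: 0.0585
t: 5.42
ee_pos: [0.3882, -0.2447, 0.1424]
ee_rot: [-0.376, 0.599, 0.376, 0.599]
wrist_force: [0.0, -0.0, -1.9]
finger_gap: 0.0584
```

View pics/w4.png

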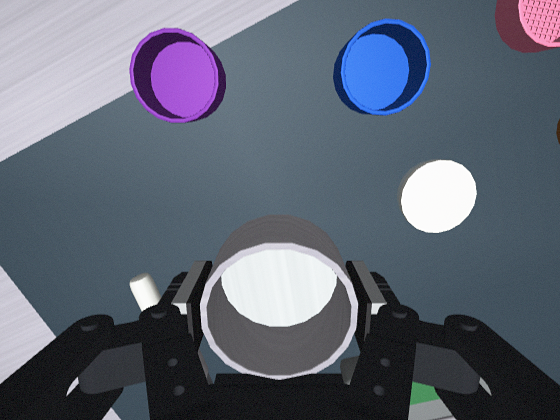

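Run:
```python
from h import *
T=tool();R=T[:3,:3]
for off in (40,60,80,100):
    p=np.array([.628,.234,.18])-R[:,1]*off/1000; T2=T.copy();T2[:3,3]=p
    c,E=cam('wrist',T2); print(off,p,np.hypot(p[0],p[1]),proj(c,E,np.array([.628,.234,.063])),togo(p))
```

```text
40 [0.66403763 0.21664235 0.17996551] 0.6984839912245276 (np.float64(277.88265330675495), np.float64(154.64810305343948)) [-38.2 -48.6 535.3]
60 [0.68205645 0.20796353 0.17994827] 0.7130566794465205 (np.float64(277.8594306901707), np.float64(127.23563094479461)) [-38.2 -68.6 535.3]
80 [0.70007526 0.19928471 0.17993102] 0.727887195666267 (np.float64(277.83513538982777), np.float64(98.55694004006611)) [-38.2 -88.6 535.3]
100 [0.71809408 0.19060588 0.17991378] 0.7429601002286459 (np.float64(277.80969132555475), np.float64(68.52222368159289)) [ -38.2 -108.6  535.3]
```

```bash
python3 -m pendant '[[-10,-5,20,0],[-15,-5,40,0],[-13,-5,55,0],[0,-5,55,0],[0,-5,55,0],[0,-5,55,0],[0,-5,55,0],[0,-5,55,0]]'; python3 -m pendant '[[0,-5,55,0],[0,-5,45,0],[0,-5,30,0],[0,-3,12,0],[0,0,3,0],[0,0,0,0]]';  python3 -c "
from h import *
T,im=shot('w5')"
```

```text
t: 6.48
ee_pos: [0.5937, 0.091, 0.1788]
ee_rot: [-0.376, 0.599, 0.376, 0.598]
wrist_force: [1.4, -1.1, -1.8]
finger_gap: 0.0585
t: 7.22
ee_pos: [0.6723, 0.2113, 0.1801]
ee_rot: [-0.376, 0.599, 0.376, 0.599]
wrist_force: [-0.2, -0.9, -1.3]
finger_gap: 0.0588
```

View pics/w5.png

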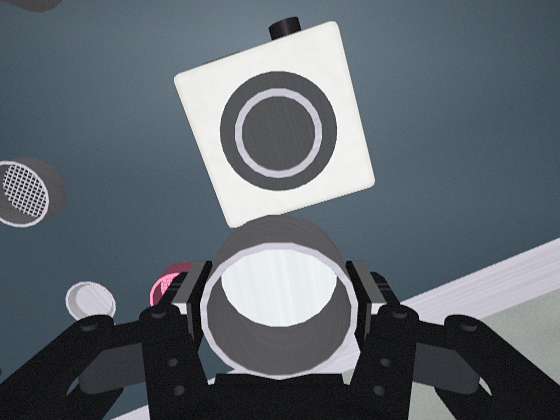

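```bash
python3 -m pendant '[[-20,8,0,0],[-30,10,0,0],[-10,2,0,0],[0,0,0,0]]'
python3 - <<'E'
from h import *
T1=np.load('pics/w5.npy');im1=cv2.imread('pics/w5.png')
e1=rim(im1,278,133,51,130,'r5')
T,im=shot('w6');c,E=cam('wrist',T);c,E1=cam('wrist',T1)
p=onz(c,E1,*e1[0],.063);u,v=proj(c,E,p)
e2=rim(im,u,v,43,130,'r6');print(e1,e2)
t,r=tri([ray(c,E1,*e1[0]),ray(c,E,*e2[0])]);print(t,r,p,onz(c,E,*e2[0],.063))
# held pan: rim ellipse in hand
T4=np.load('pics/w4.npy');c,E4=cam('wrist',T4);ih=cv2.imread('pics/w4.png')
eh=rim(ih,279,310,80,170,'r4');q=onz(c,E4,*eh[0],T4[2,3]+.031);print(eh,np.linalg.inv(T4)@np.append(q,1))
E
```

```text
t: 7.78
ee_pos: [0.6549, 0.2204, 0.2412]
ee_rot: [-0.376, 0.598, 0.376, 0.6]
wrist_force: [0.0, -0.5, -2.8]
finger_gap: 0.0587
((277.9805603027344, 132.519287109375), (87.37255096435547, 89.87483978271484), 2.147502899169922) ((277.0325622558594, 149.59475708007812), (69.81999969482422, 70.80950927734375), 0.833034336566925)
[0.62165353 0.2356569  0.0634905 ] [2.3397146101475966e-05, 2.339714610156414e-05] [0.62169113 0.23566335 0.063     ] [0.62169217 0.23561049 0.063     ]
((278.5202331542969, 310.93170166015625), (136.99887084960938, 158.47274780273438), 90.24308013916016) [-3.10003641e-02  1.21318174e-03  4.98141266e-04  1.00000000e+00]
```

Run:
```python
import cv2,numpy as np
ims=[cv2.imread(f'pics/{n}.png') for n in('r5','r6','r4')]
for i in ims: print(i.shape)
w=800
o=[cv2.resize(i,(600,300)) for i in ims[:2]]; cv2.imwrite('pics/rr.png',np.vstack(o))
```

```text
(122, 244, 3)
(318, 636, 3)
(180, 360, 3)
```

View pics/rr.png

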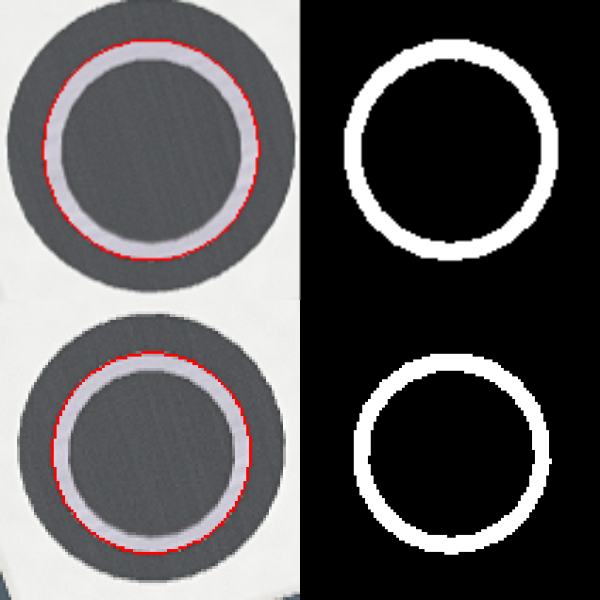

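View pics/r4.png

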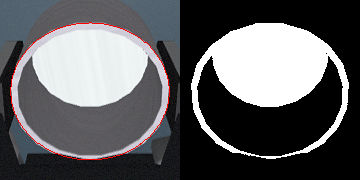

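```bash
python3 -c "
from h import *
print(togo([.6226,.2346,.09]))"
```

```text
[150.   35.2  -1.1]
```

```bash
python3 -m pendant '[[10,20,-1,0],[25,15,0,0],[40,0,0,0],[40,0,0,0],[25,0,0,0],[10,0,0,0],[0,0,0,0]]'; python3 -c "
from h import *
print(togo([.6226,.2346,.066]))"; python3 -m pendant '[[6,0,0,0],[6,0,0,0],[4,0,0,0],[0,0,0,0]]'; python3 -c "
from h import *
print(togo([.6226,.2346,.066]))
for n in('side','top'): cv2.imwrite(f'pics/{n}7.png',bot.read_camera(n))
a=cv2.imread('pics/side7.png')[90:260,180:400];cv2.imwrite('pics/c7.png',cv2.resize(a,None,fx=3.5,fy=3.5,interpolation=cv2.INTER_CUBIC))
"
```

```text
t: 8.7
ee_pos: [0.6222, 0.2347, 0.0892]
ee_rot: [-0.376, 0.599, 0.376, 0.598]
wrist_force: [0.3, -0.1, -1.7]
finger_gap: 0.0589
[23.2 -0.4  0.1]
t: 9.2
ee_pos: [0.6225, 0.235, 0.074]
ee_rot: [-0.376, 0.599, 0.376, 0.599]
wrist_force: [-0.7, -0.3, -2.3]
finger_gap: 0.0583
[ 8.  -0.3 -0.3]
```

View pics/c7.png

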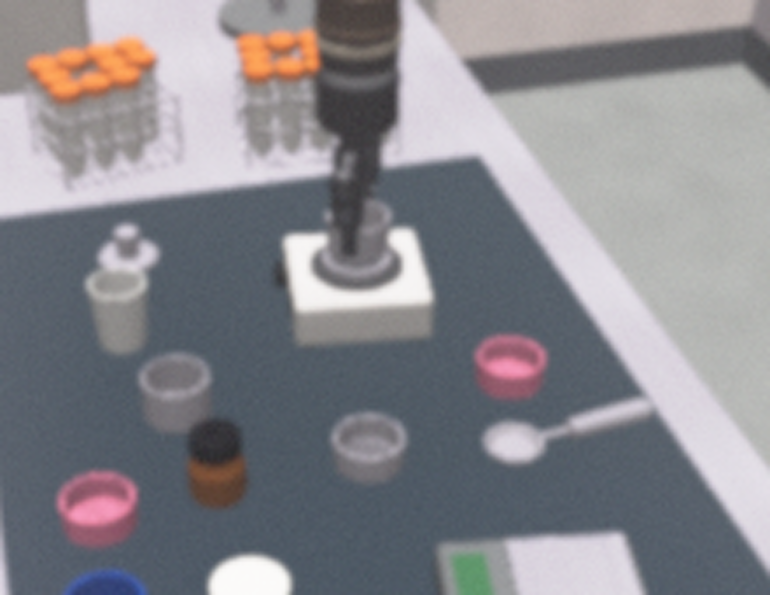

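```bash
python3 -m pendant '[[4,0,0,0],[2,0,0,0],[0,0,0,0]]'; python3 -m pendant '[[1,0,0,0],[0,0,0,0]]';python3 -m pendant '[[1,0,0,0],[0,0,0,0]]'
```

```text
t: 9.68
ee_pos: [0.6225, 0.235, 0.068]
ee_rot: [-0.376, 0.599, 0.376, 0.599]
wrist_force: [0.3, -0.1, -1.8]
finger_gap: 0.0582
t: 9.93
ee_pos: [0.6227, 0.2351, 0.0673]
ee_rot: [-0.376, 0.599, 0.376, 0.599]
wrist_force: [0.2, 0.2, -2.7]
finger_gap: 0.0585
t: 10.18
ee_pos: [0.6226, 0.2351, 0.0663]
ee_rot: [-0.376, 0.599, 0.376, 0.599]
wrist_force: [0.5, 0.2, -2.3]
finger_gap: 0.0584
```

```bash
python3 -m pendant '[[1,0,0,0],[0,0,0,0]]';python3 -m pendant '[[1,0,0,0],[0,0,0,0]]'
```

```text
t: 10.42
ee_pos: [0.6227, 0.2351, 0.0659]
ee_rot: [-0.376, 0.599, 0.376, 0.599]
wrist_force: [-2.3, -0.7, 2.4]
finger_gap: 0.0586
t: 10.68
ee_pos: [0.6228, 0.2351, 0.0658]
ee_rot: [-0.376, 0.598, 0.376, 0.599]
wrist_force: [-4.3, -1.5, 8.1]
finger_gap: 0.0583
```

```bash
python3 -m pendant '[[-1,0,0,0],[0,0,0,0],[0,0,0,0],[0,0,0,0],[0,0,0,0]]' 0;python3 -m pendant '[[-15,0,0,0],[-30,0,0,0],[-40,0,0,0],[-30,5,0,0],[-10,5,0,0],[0,0,0,0]]'
python3 - <<'E'
from h import *
T,im=shot('w8');c,E=cam('wrist',T)
u,v=proj(c,E,np.array([.6217,.2356,.097]));print(u,v)
e=rim(im,u,v,55,150,'r8');print(e);print(onz(c,E,*e[0],.097))
E
```

```text
t: 11.3
ee_pos: [0.6227, 0.2351, 0.0651]
ee_rot: [-0.376, 0.599, 0.376, 0.599]
wrist_force: [-0.7, -0.2, 0.4]
finger_gap: 0.0853
t: 12.05
ee_pos: [0.6137, 0.2397, 0.191]
ee_rot: [-0.376, 0.598, 0.376, 0.599]
wrist_force: [0.5, -0.5, -0.2]
finger_gap: 0.0856
277.4322836313221 226.2255465363769
((276.78717041015625, 228.04029846191406), (103.81971740722656, 109.43201446533203), 86.54469299316406)
[0.62275343 0.23457036 0.097     ]
```

View pics/w8.png

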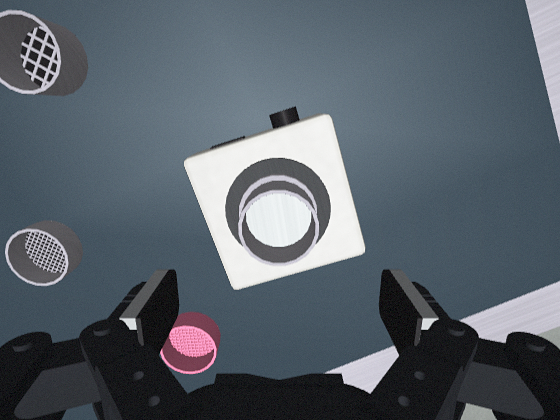

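Run:
```python
from h import *
T=np.load('pics/w8.npy');im=cv2.imread('pics/w8.png');c,E=cam('wrist',T)
e=rim(im,278,228,44,150,'r8');print(e);print(onz(c,E,*e[0],.097)); print(60*343/max(e[1]))
# fine coarse position
T2=T.copy()
p=np.array([.572,.004,.032]);print(onz(c,E,37,257,.032),onz(c,E,26,52,.046))
print(togo([.572,.004,.16]))
```

```text
((277.5047302246094, 229.57225036621094), (83.61418151855469, 88.2093734741211), 100.15189361572266)
[0.62404451 0.23452708 0.097     ]
233.30853841783346
[0.5704295  0.00603461 0.032     ] [0.42688414 0.11564225 0.046     ]
[  29.8  -64.8 -230.1]
```

View pics/r8.png

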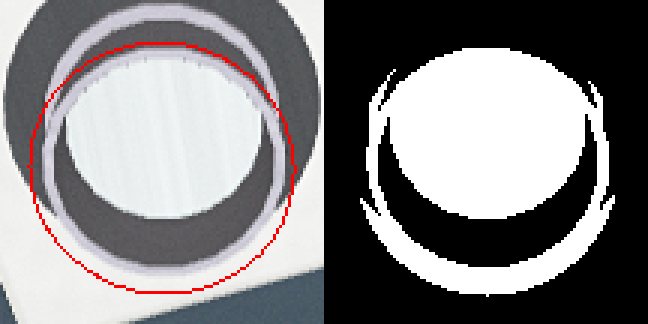

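```bash
python3 -m pendant '[[0,-10,-20,0],[0,-15,-45,0],[5,-15,-55,0],[10,-10,-55,0],[15,-5,-35,0],[10,-5,-15,0],[0,0,-3,0],[0,0,0,0]]'
python3 - <<'E'
from h import *
T,im=shot('w9');c,E=cam('wrist',T)
print(proj(c,E,np.array([.5704,.006,.032])))
E
```

```text
t: 13.1
ee_pos: [0.5691, 0.0084, 0.1504]
ee_rot: [-0.376, 0.599, 0.376, 0.599]
wrist_force: [0.6, -0.1, -1.2]
finger_gap: 0.0857
(np.float64(275.8212004197007), np.float64(208.04073294428636))
```

View pics/w9.png

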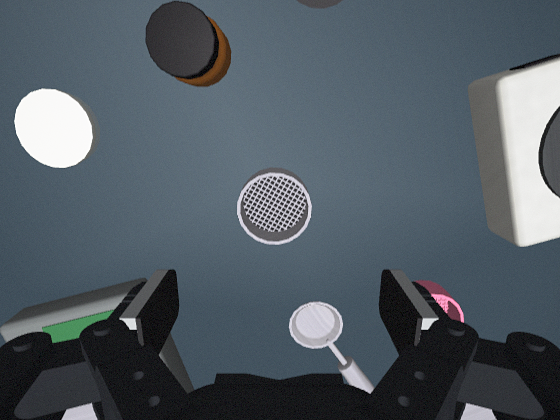

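```bash
python3 -m pendant '[[15,8,0,0],[20,7,0,0],[5,0,0,0],[0,0,0,0]]'
python3 - <<'E'
from h import *
T1=np.load('pics/w9.npy');im1=cv2.imread('pics/w9.png')
e1=rim(im1,274,207,42,150,'r9')
T,im=shot('w10');c,E=cam('wrist',T);c,E1=cam('wrist',T1)
p=onz(c,E1,*e1[0],.032);u,v=proj(c,E,p)
e2=rim(im,u,v,50,150,'r10');print(e1,e2)
print(tri([ray(c,E1,*e1[0]),ray(c,E,*e2[0])]),p,onz(c,E,*e2[0],.032))
s=onz(c,E1,316,325,.005);print('spoon',s,T1[:3,:3].T@(s-p))
a=cv2.imread('pics/r9.png');b=cv2.imread('pics/r10.png');print(a.shape,b.shape)
b=cv2.resize(b,(a.shape[1],int(b.shape[0]*a.shape[1]/b.shape[1])));cv2.imwrite('pics/rr2.png',np.vstack([a,b]))
E
```

```text
t: 13.65
ee_pos: [0.5557, 0.0151, 0.1106]
ee_rot: [-0.377, 0.598, 0.376, 0.599]
wrist_force: [0.2, 0.6, 0.6]
finger_gap: 0.0857
((273.8092041015625, 208.29031372070312), (71.92516326904297, 74.53636932373047), 93.50991821289062) ((272.8306884765625, 244.67041015625), (80.42979431152344, 85.54888916015625), 90.0657958984375)
(array([0.57054043, 0.00412477, 0.02944076]), [4.037878924464114e-06, 4.037878924557289e-06]) [0.56989511 0.00448036 0.032     ] [0.56962142 0.00461309 0.032     ]
spoon [ 0.70020812 -0.01385012  0.005     ] [ 0.02701793 -0.12537637  0.03996604]
(312, 624, 3) (120, 240, 3)
```

View pics/rr2.png

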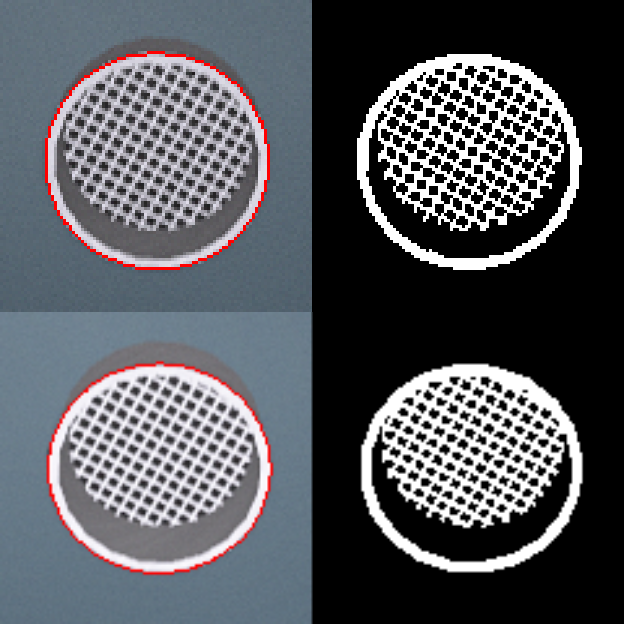

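```bash
python3 -c "
from h import *
print(togo([.5699,.0045,.003]))"
```

```text
[108.  -17.   -3.4]
```

```bash
python3 -m pendant '[[8,-17,-3,0],[20,0,0,0],[30,0,0,0],[28,0,0,0],[15,0,0,0],[7,0,0,0],[0,0,0,0]]'; python3 -c "
from h import *
print(togo([.5699,.0045,.003]))";python3 -m pendant '[[0,0,0,0],[0,0,0,0],[0,0,0,0],[0,0,0,0],[0,0,0,0]]' 255; python3 -m pendant '[[-5,0,0,0],[-15,0,0,0],[-30,0,0,0],[-40,0,0,0],[-40,0,0,0],[-30,0,0,0],[-10,0,0,0],[0,0,0,0]]';  python3 -c "
from h import *
T,im=shot('w11')"
```

```text
t: 14.58
ee_pos: [0.5697, 0.0043, 0.0024]
ee_rot: [-0.376, 0.599, 0.376, 0.599]
wrist_force: [-0.2, 0.2, 0.4]
finger_gap: 0.0855
[-0.6 -0.1  0.3]
t: 15.2
ee_pos: [0.5705, 0.0044, 0.0039]
ee_rot: [-0.377, 0.598, 0.376, 0.6]
wrist_force: [-0.6, -0.4, 5.1]
finger_gap: 0.0579
t: 16.2
ee_pos: [0.5695, 0.0044, 0.1726]
ee_rot: [-0.376, 0.598, 0.376, 0.599]
wrist_force: [-0.9, 1.2, 0.2]
finger_gap: 0.058
```

View pics/w11.png

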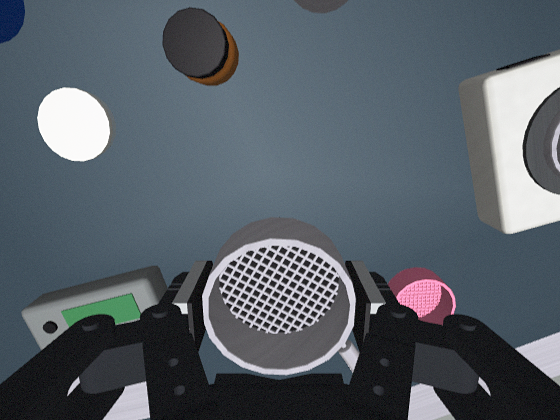

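```bash
python3 -c "
from h import *
T=tool();p=np.array([.6225,.235,.22])-T[:3,1]*.055
print(togo(p)); T[:3,3]=p;c,E=cam('wrist',T);print(proj(c,E,np.array([.6225,.235,.097])))"
```

```text
[-48.5  -3.2 231. ]
(np.float64(277.9654053264788), np.float64(133.66237230209433))
```

```bash
python3 -m pendant '[[-10,0,20,0],[-20,-3,45,0],[-18,0,55,0],[0,0,55,0],[0,0,35,0],[0,0,15,0],[0,0,6,0],[0,0,0,0]]'
python3 -c "
from h import *
T,im=shot('w12')"
python3 -m pendant '[[-20,8,0,0],[-30,10,0,0],[-10,2,0,0],[0,0,0,0]]'
python3 -c "
from h import *
T,im=shot('w13')
a=cv2.imread('pics/w12.png');cv2.imwrite('pics/c12.png',np.hstack([cv2.resize(a[70:200,210:345],(395,380)),cv2.resize(im[70:200,210:345],(395,380))]))"
```

```text
t: 17.25
ee_pos: [0.672, 0.2105, 0.2198]
ee_rot: [-0.376, 0.599, 0.376, 0.598]
wrist_force: [0.6, 0.2, -0.8]
finger_gap: 0.0582
t: 17.8
ee_pos: [0.6545, 0.2193, 0.2812]
ee_rot: [-0.376, 0.598, 0.376, 0.6]
wrist_force: [0.3, 0.6, -1.6]
finger_gap: 0.0579
```

View pics/c12.png

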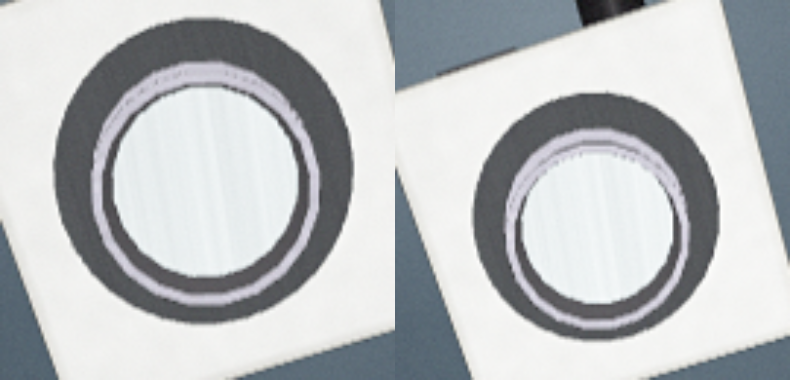

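```bash
cat >> h.py <<'E'
def rimlow(im,u,v,r,thr=140,up=8):
    "as rim(), on the near (lower) part of the outline only; on a dark surround"
    g=cv2.cvtColor(im,cv2.COLOR_BGR2GRAY); P=[]
    for a in np.deg2rad(np.arange(-up,180+up+1,3)):
        for k in np.arange(r*1.25,r*.75,-.25):   # inward to first bright
            x,y=u+k*np.cos(a),v+k*np.sin(a)
            if cv2.getRectSubPix(g,(1,1),(x,y))[0,0]>thr: P.append((x,y));break
    return cv2.fitEllipseDirect(np.array(P,np.float32)),P
E
python3 - <<'E'
from h import *
R=[];out=[]
for n,u,v,r in(('w12',280,132,39),('w13',279,147,31)):
    T=np.load(f'pics/{n}.npy');im=cv2.imread(f'pics/{n}.png');c,E=cam('wrist',T)
    e,P=rimlow(im,u,v,r);e,P=rimlow(im,*e[0],max(e[1])/2);print(e,onz(c,E,*e[0],.097));R.append(ray(c,E,*e[0]))
    o=cv2.resize(im,None,fx=3,fy=3); cv2.ellipse(o,(((e[0][0]+.33)*3,(e[0][1]+.33)*3),(e[1][0]*3,e[1][1]*3),e[2]),(0,0,255),1)
    out.append(o[210:600,640:1030])
print(tri(R));cv2.imwrite('pics/rr3.png',np.hstack(out))
T=np.load('pics/w11.npy');c,E=cam('wrist',T);ih=cv2.imread('pics/w11.png')
eh=rim(ih,279,305,78,170,'r11');q=onz(c,E,*eh[0],T[2,3]+.0285);print(eh,np.linalg.inv(T)@np.append(q,1))
E
```

```text
((282.9295654296875, 151.2075958251953), (82.99319458007812, 99.9708480834961), 80.36436462402344) [0.63591002 0.23201924 0.097     ]
((279.09161376953125, 153.61962890625), (74.56140899658203, 83.12583923339844), 83.51164245605469) [0.62612119 0.23435415 0.097     ]
(array([ 0.67824367,  0.21372888, -0.32874789]), [0.004197003318298232, 0.004197003318298163])
((278.7259826660156, 306.5789489746094), (136.19482421875, 154.7969512939453), 91.781005859375) [-2.85009250e-02  1.47151595e-03  5.74743517e-04  1.00000000e+00]
```

View pics/rr3.png

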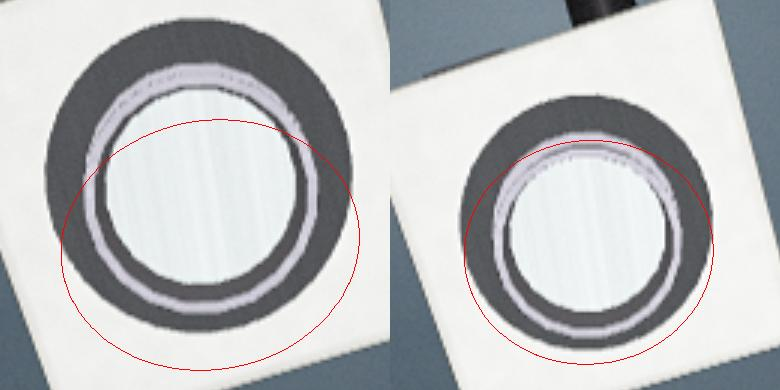

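View pics/r11.png

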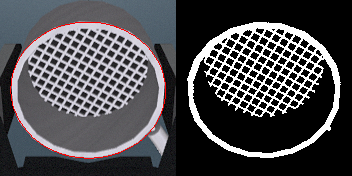

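```bash
sed -i 's/r\*1.25,r\*.75/r*1.1,r*.8/' h.py
python3 - <<'E'
from h import *
R=[];out=[]
for n,u,v,r in(('w12',280.7,136,39),('w13',279.2,151,31.5)):
    T=np.load(f'pics/{n}.npy');im=cv2.imread(f'pics/{n}.png');c,E=cam('wrist',T)
    e,P=rimlow(im,u,v,r);print(e,onz(c,E,*e[0],.097));R.append(ray(c,E,*e[0]))
    o=cv2.resize(im,None,fx=3,fy=3); cv2.ellipse(o,(((e[0][0]+.33)*3,(e[0][1]+.33)*3),(e[1][0]*3,e[1][1]*3),e[2]),(0,0,255),1)
    out.append(o[210:600,640:1030])
print(tri(R));cv2.imwrite('pics/rr3.png',np.hstack(out))
E
```

```text
((279.7523193359375, 134.1896514892578), (77.73943328857422, 79.30287170410156), 177.47039794921875) [0.62338142 0.23535374 0.097     ]
((278.7287902832031, 149.80191040039062), (62.69356918334961, 64.62109375), 176.2529296875) [0.62275665 0.23559765 0.097     ]
(array([0.62425379, 0.23493467, 0.08256887]), [3.159513306849015e-05, 3.1595133068358624e-05])
```

View pics/rr3.png

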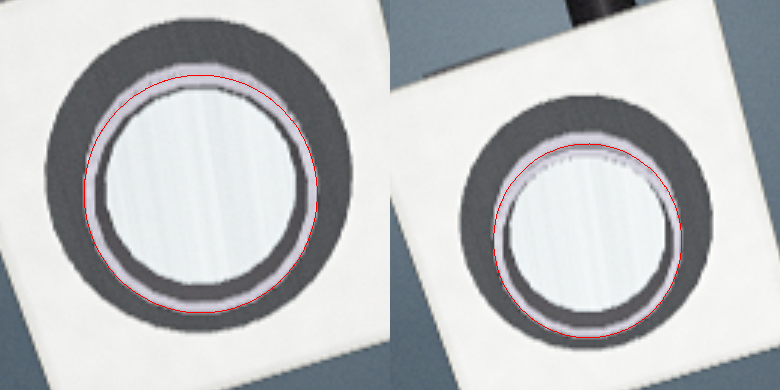

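```bash
python3 -c "
from h import *
for n,w in(('w12',79.3),('w13',64.2)):
    T=np.load(f'pics/{n}.npy');c,E=cam('wrist',T)
    for z in(.08,.097): 
        q=np.linalg.inv(E)@np.array([.623,.2354,z,1]);print(n,z,343.06*.06/-q[2],w)
print(togo([.6241,.2343,.115]))"
```

```text
w12 0.08 74.83721809588059 79.3
w12 0.097 79.55242492379072 79.3
w13 0.08 60.68088230292922 64.2
w13 0.097 63.74237132554598 64.2
[164.9  33.8   0.3]
```

Rim height matches 0.097 m (by apparent width), so the pan is seated. Now lower the fine sieve.

```bash
python3 -m pendant '[[10,20,0,0],[25,14,0,0],[40,0,0,0],[45,0,0,0],[30,0,0,0],[15,0,0,0],[0,0,0,0]]'; python3 -m pendant '[[6,0,0,0],[6,0,0,0],[4,0,0,0],[0,0,0,0]]'; python3 -m pendant '[[1,0,0,0],[1,0,0,0],[0,0,0,0]]';python3 -m pendant '[[1,0,0,0],[0,0,0,0]]'; python3 -c "
from h import *
print(togo([.6241,.2343,.0945]))"
```

```text
t: 18.73
ee_pos: [0.6229, 0.2341, 0.1137]
ee_rot: [-0.376, 0.6, 0.376, 0.598]
wrist_force: [-0.4, -0.4, -0.5]
finger_gap: 0.0581
t: 19.23
ee_pos: [0.6234, 0.2346, 0.0991]
ee_rot: [-0.376, 0.599, 0.376, 0.599]
wrist_force: [-1.1, -0.2, -0.9]
finger_gap: 0.0579
t: 19.6
ee_pos: [0.6236, 0.2347, 0.0973]
ee_rot: [-0.376, 0.599, 0.376, 0.599]
wrist_force: [0.2, 0.0, -0.3]
finger_gap: 0.0581
t: 19.85
ee_pos: [0.6235, 0.2347, 0.0962]
ee_rot: [-0.376, 0.599, 0.376, 0.599]
wrist_force: [0.1, 0.3, -1.7]
finger_gap: 0.0576
[ 1.7 -0.7 -0.1]
```

```bash
python3 -m pendant '[[1,0,0,0],[0,0,0,0]]';python3 -m pendant '[[1,0,0,0],[0,0,0,0]]';python3 -m pendant '[[1,0,0,0],[0,0,0,0]]'
```

```text
t: 20.1
ee_pos: [0.6235, 0.2346, 0.0952]
ee_rot: [-0.376, 0.599, 0.376, 0.599]
wrist_force: [-0.2, 0.2, -1.3]
finger_gap: 0.0581
t: 20.35
ee_pos: [0.6236, 0.2347, 0.0949]
ee_rot: [-0.376, 0.599, 0.376, 0.599]
wrist_force: [-2.3, -0.8, 3.8]
finger_gap: 0.058
t: 20.6
ee_pos: [0.6236, 0.2347, 0.0949]
ee_rot: [-0.376, 0.598, 0.376, 0.599]
wrist_force: [-3.3, -0.3, 9.0]
finger_gap: 0.0582
```

```bash
python3 -m pendant '[[-1,0,0,0],[0,0,0,0],[0,0,0,0],[0,0,0,0],[0,0,0,0]]' 0;python3 -m pendant '[[-15,0,0,0],[-30,0,0,0],[-40,0,0,0],[-25,15,0,0],[-10,15,0,0],[0,0,0,0]]'
python3 - <<'E'
from h import *
T,im=shot('w14');c,E=cam('wrist',T)
u,v=proj(c,E,np.array([.623,.235,.123]));print(u,v)
print(togo([.4268,.115,.165]))
E
```

```text
t: 21.22
ee_pos: [0.6235, 0.2347, 0.0941]
ee_rot: [-0.376, 0.599, 0.376, 0.599]
wrist_force: [-0.9, -0.2, -0.7]
finger_gap: 0.0854
t: 21.98
ee_pos: [0.596, 0.2483, 0.2154]
ee_rot: [-0.377, 0.598, 0.376, 0.599]
wrist_force: [0.1, 0.2, -0.9]
finger_gap: 0.0854
277.2925241997496 253.93229453583484
[  49.2   95.1 -193.2]
```

View pics/w14.png

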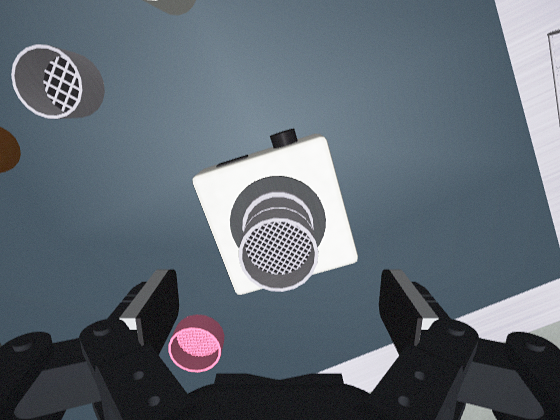

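```bash
python3 -m pendant '[[0,12,-22,0],[5,25,-50,0],[10,25,-50,0],[15,20,-40,0],[15,10,-22,0],[4,3,-9,0],[0,0,0,0]]'
python3 - <<'E'
from h import *
T,im=shot('w15');c,E=cam('wrist',T)
print(proj(c,E,np.array([.4268,.115,.046])))
E
```

```text
t: 22.9
ee_pos: [0.4273, 0.1148, 0.1649]
ee_rot: [-0.376, 0.599, 0.376, 0.599]
wrist_force: [0.5, -0.3, 0.4]
finger_gap: 0.0852
(np.float64(277.9947090237363), np.float64(204.61652204898914))
```

View pics/w15.png

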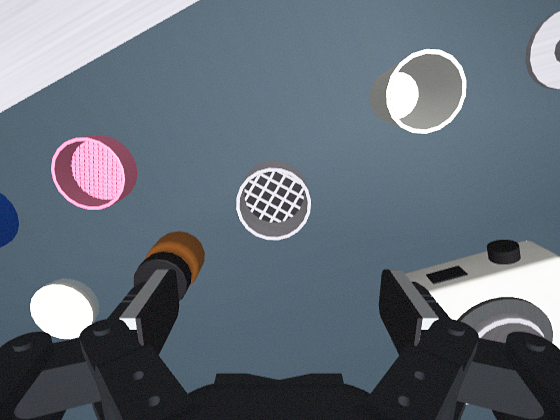

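```bash
python3 -m pendant '[[15,8,0,0],[20,7,0,0],[5,0,0,0],[0,0,0,0]]'
python3 - <<'E'
from h import *
T1=np.load('pics/w15.npy');im1=cv2.imread('pics/w15.png')
e1=rim(im1,274,203,42,150,'r15')
T,im=shot('w16');c,E=cam('wrist',T);c,E1=cam('wrist',T1)
p=onz(c,E1,*e1[0],.046);u,v=proj(c,E,p)
e2=rim(im,u,v,50,150,'r16');print(e1,e2)
t,r=tri([ray(c,E1,*e1[0]),ray(c,E,*e2[0])]);print(t,r,p,onz(c,E,*e2[0],.046))
ct,Et=cam('top');cs,Es=cam('side')
j,r=tri([ray(ct,Et,265,230),ray(cs,Es,242,216)]);print('jar cap',j,r,T1[:3,:3].T@(j-p)*1000)
b=onz(c,E1,427,91,.066);print('beaker',b,T1[:3,:3].T@(b-p)*1000)
a=cv2.imread('pics/r15.png');b=cv2.imread('pics/r16.png')
b=cv2.resize(b,(a.shape[1],int(b.shape[0]*a.shape[1]/b.shape[1])));cv2.imwrite('pics/rr4.png',np.vstack([a,b]))
E
```

```text
t: 23.45
ee_pos: [0.4144, 0.1219, 0.1255]
ee_rot: [-0.376, 0.599, 0.376, 0.599]
wrist_force: [0.1, -0.1, -0.2]
finger_gap: 0.0855
((273.0691223144531, 203.54937744140625), (73.1073989868164, 75.0232162475586), 94.98722839355469) ((271.1745910644531, 238.7808074951172), (80.83273315429688, 85.80059051513672), 95.15989685058594)
[0.42475904 0.11169479 0.04428079] [4.4302864902713465e-05, 4.430286490274392e-05] [0.42432943 0.11188579 0.046     ] [0.42419903 0.11205776 0.046     ]
jar cap [0.44230682 0.00280553 0.05319589] [0.002923428619385704, 0.002923428619385749] [ -7.18933272 -63.58150122 -90.43880095]
beaker [0.39445941 0.24039783 0.066     ] [-20.00275779  82.74779499 102.76309935]
```

View pics/rr4.png

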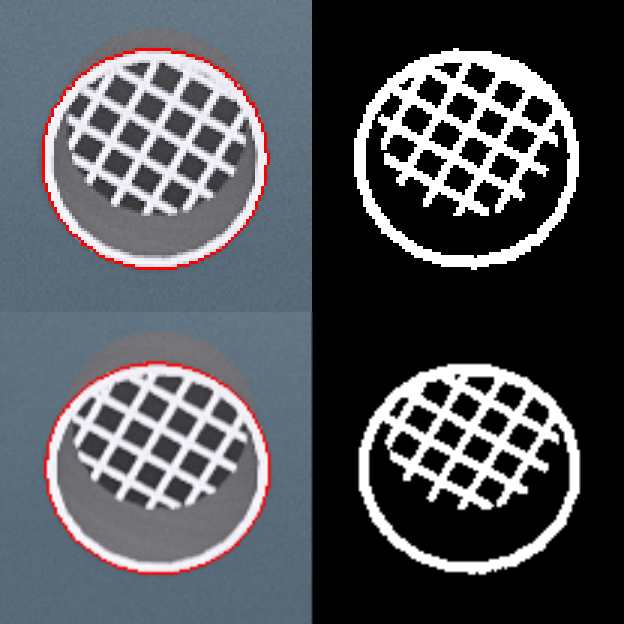

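View pics/w16.png

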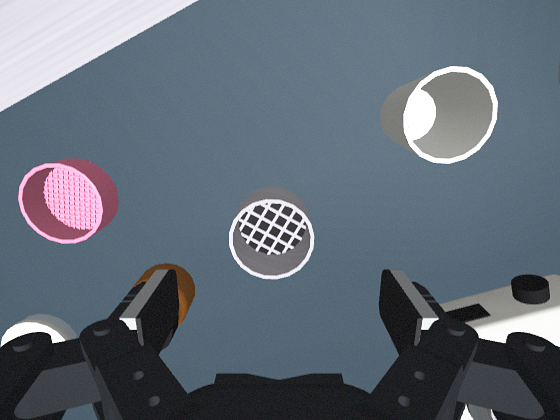

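```bash
python3 -c "
from h import *
print(togo([.4243,.112,.010]))"
```

```text
[115.8 -13.   -4.7]
```

```bash
python3 -m pendant '[[8,-13,-5,0],[20,0,0,0],[32,0,0,0],[32,0,0,0],[16,0,0,0],[7,0,0,0],[0,0,0,0]]'; python3 -c "
from h import *
print(togo([.4243,.112,.010]))";python3 -m pendant '[[0,0,0,0],[0,0,0,0],[0,0,0,0],[0,0,0,0],[0,0,0,0]]' 255; python3 -m pendant '[[-5,0,0,0],[-15,0,0,0],[-35,0,0,0],[-50,0,0,0],[-50,0,0,0],[-50,0,0,0],[-25,0,0,0],[-5,0,0,0]]';  python3 -c "
from h import *
T,im=shot('w17')
p=np.array([.6231,.235,.25])-T[:3,1]*.055
print(togo(p)); T[:3,3]=p;c,E=cam('wrist',T);print(proj(c,E,np.array([.6231,.235,.123])))"
```

```text
t: 24.38
ee_pos: [0.4236, 0.111, 0.0103]
ee_rot: [-0.376, 0.599, 0.376, 0.599]
wrist_force: [0.4, 0.1, -0.2]
finger_gap: 0.0856
[ 0.3 -0.2  1.2]
t: 25.0
ee_pos: [0.4242, 0.1116, 0.0117]
ee_rot: [-0.377, 0.598, 0.376, 0.6]
wrist_force: [-1.0, -1.1, 6.4]
finger_gap: 0.0589
t: 26.0
ee_pos: [0.424, 0.1116, 0.2478]
ee_rot: [-0.377, 0.597, 0.376, 0.6]
wrist_force: [0.3, -0.5, -2.0]
finger_gap: 0.0589
[  -2.7 -181.2  197.8]
(np.float64(277.47394978300093), np.float64(132.65280926035175))
```

View pics/w17.png

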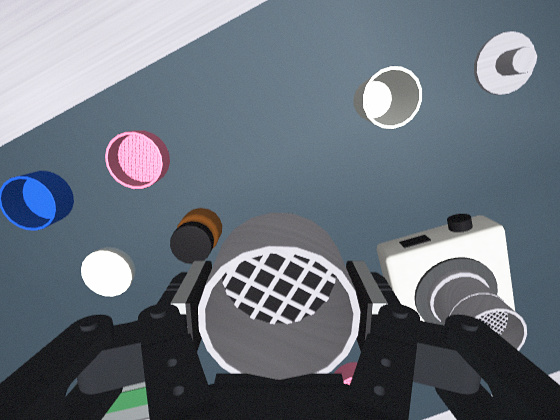

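```bash
python3 -m pendant '[[0,-15,16,0],[0,-32,35,0],[0,-40,44,0],[0,-40,44,0],[0,-30,33,0],[0,-17,18,0],[0,-7,8,0],[0,0,0,0]]'
python3 -c "
from h import *
T,im=shot('w18');c,E=cam('wrist',T);print(proj(c,E,np.array([.6231,.235,.123])))"
python3 -m pendant '[[-20,8,0,0],[-30,10,0,0],[-10,2,0,0],[0,0,0,0]]'
python3 -c "
from h import *
T,im=shot('w19');c,E=cam('wrist',T);print(proj(c,E,np.array([.6231,.235,.123])))
a=cv2.imread('pics/w18.png');cv2.imwrite('pics/c18.png',np.hstack([cv2.resize(a[70:200,215:345],(390,390)),cv2.resize(im[70:200,215:345],(390,390))]))"
```

```text
t: 27.05
ee_pos: [0.6722, 0.2114, 0.2425]
ee_rot: [-0.376, 0.6, 0.377, 0.597]
wrist_force: [-0.3, -0.5, -1.8]
finger_gap: 0.0587
(np.float64(278.31238194112166), np.float64(134.96026319396816))
t: 27.6
ee_pos: [0.6542, 0.2198, 0.3059]
ee_rot: [-0.376, 0.598, 0.376, 0.599]
wrist_force: [0.2, -0.5, -2.1]
finger_gap: 0.0588
(np.float64(278.0653288764953), np.float64(151.23470024810467))
```

View pics/c18.png

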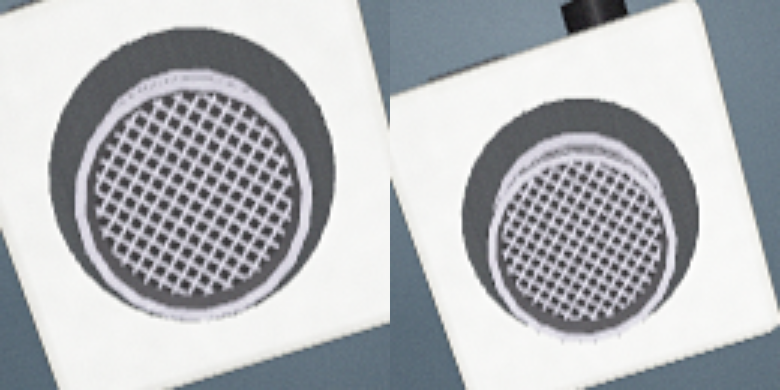

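```bash
cat >> h.py <<'E'
def riminner(im,u,v,r,thr=150,lo=0,hi=180,f=1.0):
    "inner edge of the rim (54 of 60 mm): last dark-to-light step going outward, near side"
    g=cv2.cvtColor(im,cv2.COLOR_BGR2GRAY); P=[]
    ks=np.arange(r*.72,r*f,.25)
    for a in np.deg2rad(np.arange(lo,hi+1,3)):
        s=np.array([cv2.getRectSubPix(g,(1,1),(float(u+k*np.cos(a)),float(v+k*np.sin(a))))[0,0] for k in ks])>thr
        i=np.where(~s[:-1]&s[1:])[0]
        if len(i): P.append((u+ks[i[-1]]*np.cos(a),v+ks[i[-1]]*np.sin(a)))
    P=np.array(P,np.float32); e=cv2.fitEllipseDirect(P); return e,P
E
python3 - <<'E'
from h import *
R=[];out=[]
for n,u,v,r in(('w18',279.7,137,39.5),('w19',279.2,151.5,31.5)):
    T=np.load(f'pics/{n}.npy');im=cv2.imread(f'pics/{n}.png');c,E=cam('wrist',T)
    e,P=riminner(im,u,v,r);print(e,np.mean(e[1])/.9,onz(c,E,*e[0],.123),c['fx']*.06/-(np.linalg.inv(E)@np.array([.623,.2354,.123,1]))[2]);R.append(ray(c,E,*e[0]))
    o=cv2.resize(im,None,fx=3,fy=3); cv2.ellipse(o,(((e[0][0]+.33)*3,(e[0][1]+.33)*3),(e[1][0]*3,e[1][1]*3),e[2]),(0,0,255),1)
    out.append(o[210:600,640:1030])
print(tri(R));cv2.imwrite('pics/rr5.png',np.hstack(out))
T=np.load('pics/w17.npy');c,E=cam('wrist',T);ih=cv2.imread('pics/w17.png')
eh=rim(ih,279,312,82,170,'r17');q=onz(c,E,*eh[0],T[2,3]+.0345);print(eh,np.linalg.inv(T)@np.append(q,1))
E
```

```text
((278.86859130859375, 137.24493408203125), (70.1679458618164, 71.36284637451172), 122.56584167480469) 78.62821790907118 [0.62478216 0.23464847 0.123     ] 80.4845616895461
((278.5311584472656, 152.206298828125), (56.62539291381836, 56.67427444458008), 179.8225555419922) 62.94425964355469 [0.62410508 0.2350009  0.123     ] 63.9552608953037
(array([0.62586061, 0.23412949, 0.10665795]), [3.2965791374382854e-05, 3.296579137435639e-05])
((278.5643615722656, 316.0670166015625), (141.19180297851562, 162.34056091308594), 90.18473052978516) [-3.45030606e-02  1.36172205e-03  5.15213740e-04  1.00000000e+00]
```

View pics/rr5.png

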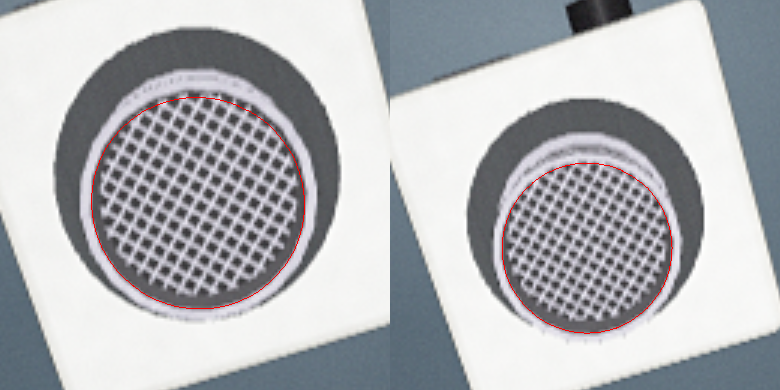

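View pics/r17.png

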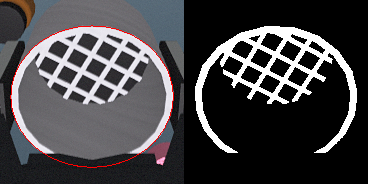

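```bash
python3 -c "
from h import *
print(togo([.6245,.2342,.145]))"
```

```text
[159.7  33.    0.2]
```

```bash
python3 -m pendant '[[10,19,0,0],[25,14,0,0],[40,0,0,0],[45,0,0,0],[25,0,0,0],[15,0,0,0],[0,0,0,0]]'; python3 -m pendant '[[6,0,0,0],[4,0,0,0],[2,0,0,0],[0,0,0,0]]'; python3 -m pendant '[[1,0,0,0],[1,0,0,0],[0,0,0,0]]';python3 -c "
from h import *
print(togo([.6245,.2342,.128]))"
```

```text
t: 28.52
ee_pos: [0.6237, 0.2337, 0.1436]
ee_rot: [-0.376, 0.6, 0.376, 0.598]
wrist_force: [0.3, -0.5, -1.3]
finger_gap: 0.059
t: 29.02
ee_pos: [0.6245, 0.2343, 0.1334]
ee_rot: [-0.376, 0.599, 0.376, 0.599]
wrist_force: [0.3, -0.6, -1.3]
finger_gap: 0.0591
t: 29.4
ee_pos: [0.6244, 0.2342, 0.1312]
ee_rot: [-0.376, 0.599, 0.376, 0.599]
wrist_force: [-1.2, -0.4, -1.3]
finger_gap: 0.059
[ 3.2 -0.1  0. ]
```

```bash
python3 -m pendant '[[1,0,0,0],[0,0,0,0]]';python3 -m pendant '[[1,0,0,0],[0,0,0,0]]';python3 -m pendant '[[1,0,0,0],[0,0,0,0]]';python3 -m pendant '[[1,0,0,0],[0,0,0,0]]'
```

```text
t: 29.65
ee_pos: [0.6244, 0.2342, 0.1302]
ee_rot: [-0.376, 0.599, 0.376, 0.599]
wrist_force: [0.1, -0.2, -0.8]
finger_gap: 0.059
t: 29.9
ee_pos: [0.6244, 0.2342, 0.1292]
ee_rot: [-0.376, 0.599, 0.376, 0.599]
wrist_force: [0.1, -0.1, -1.3]
finger_gap: 0.059
t: 30.15
ee_pos: [0.6245, 0.2343, 0.1288]
ee_rot: [-0.376, 0.599, 0.376, 0.599]
wrist_force: [-0.7, -0.1, 1.7]
finger_gap: 0.0591
t: 30.4
ee_pos: [0.6246, 0.2342, 0.1287]
ee_rot: [-0.376, 0.598, 0.376, 0.599]
wrist_force: [-2.6, -2.2, 6.8]
finger_gap: 0.059
```

```bash
python3 -m pendant '[[-1,0,0,0],[0,0,0,0],[0,0,0,0],[0,0,0,0],[0,0,0,0]]' 0;python3 -m pendant '[[-15,0,0,0],[-30,0,0,0],[-40,0,0,0],[-25,15,0,0],[-10,15,0,0],[0,0,0,0]]'
python3 - <<'E'
from h import *
T,im=shot('w20');c,E=cam('wrist',T)
u,v=proj(c,E,np.array([.6235,.235,.163]));print(u,v)
print(togo([.422,.37,.2]))
E
```

```text
t: 31.02
ee_pos: [0.6244, 0.2342, 0.1282]
ee_rot: [-0.376, 0.599, 0.376, 0.599]
wrist_force: [-0.9, 0.4, -0.0]
finger_gap: 0.0855
t: 31.78
ee_pos: [0.5969, 0.2479, 0.2495]
ee_rot: [-0.377, 0.598, 0.376, 0.599]
wrist_force: [-0.4, 0.2, -0.8]
finger_gap: 0.0855
277.5725101359858 256.5008816231689
[ 48.2 210.8  34.6]
```

View pics/w20.png

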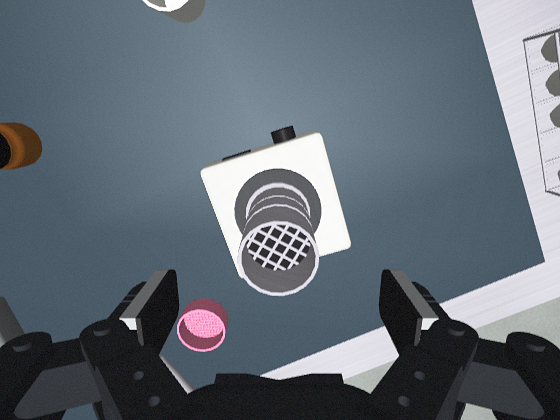

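```bash
python3 -m pendant '[[0,15,5,0],[0,35,5,0],[10,50,5,0],[15,50,7,0],[13,35,8,0],[10,20,4,0],[0,6,0,0],[0,0,0,0]]'
python3 - <<'E'
from h import *
T,im=shot('w21')
E
```

```text
t: 32.83
ee_pos: [0.4225, 0.3693, 0.2005]
ee_rot: [-0.376, 0.599, 0.376, 0.599]
wrist_force: [0.4, 0.1, 0.7]
finger_gap: 0.0854
```

View pics/w21.png

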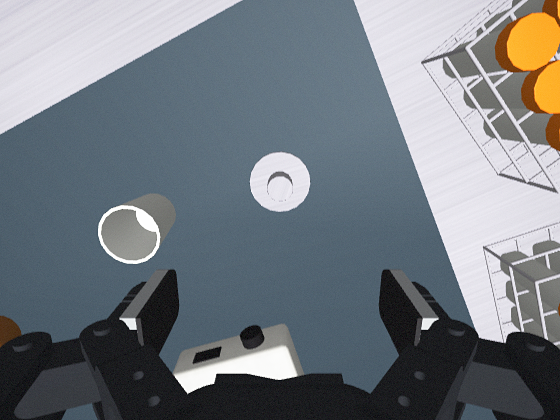

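```bash
python3 -m pendant '[[20,5,0,0],[30,5,0,0],[30,0,0,0],[10,0,0,0],[0,0,0,0]]'
python3 - <<'E'
from h import *
T,im=shot('w22');c,E=cam('wrist',T)
T1=np.load('pics/w21.npy');c,E1=cam('wrist',T1);im1=cv2.imread('pics/w21.png')
p=onz(c,E1,280,181,.012);print(p);u,v=proj(c,E,p);print(u,v)
b=onz(c,E1,130,235,.066);print('beaker',T[:3,:3].T@(b-p)*1000)
a=im1[140:225,237:323];b=im[int(v)-65:int(v)+65,int(u)-65:int(u)+65];print(int(u)-65,int(v)-65)
cv2.imwrite('pics/c22.png',np.hstack([cv2.resize(a,(390,390),interpolation=cv2.INTER_CUBIC),cv2.resize(b,(390,390),interpolation=cv2.INTER_CUBIC)]))
E
```

```text
t: 33.5
ee_pos: [0.4137, 0.3733, 0.1103]
ee_rot: [-0.376, 0.599, 0.376, 0.599]
wrist_force: [-0.2, -0.4, -0.6]
finger_gap: 0.0855
[0.41860724 0.37327498 0.012     ]
280.8489841339727 218.58107188160565
beaker [ -53.93883413  -36.17579902 -128.82895432]
215 153
```

View pics/c22.png

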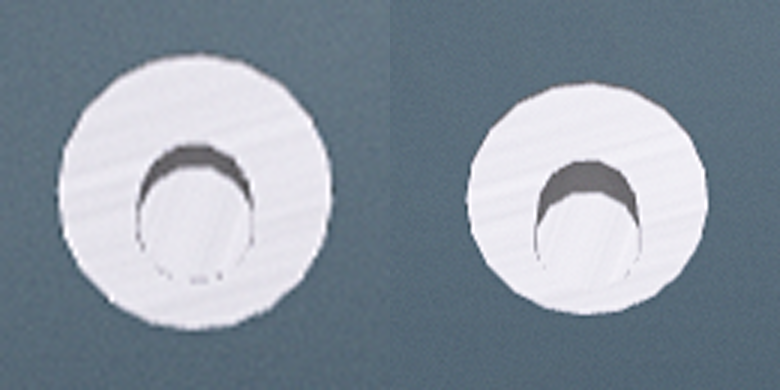

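Run:
```python
from h import *
T=np.load('pics/w22.npy');c,E=cam('wrist',T);im=cv2.imread('pics/w22.png')
T1=np.load('pics/w21.npy');c,E1=cam('wrist',T1);im1=cv2.imread('pics/w21.png')
e1=rim(im1,280,182,36,150,'r21');e2=rim(im,281,219,48,150,'r22');print(e1,e2)
print('disc',tri([ray(c,E1,*e1[0]),ray(c,E,*e2[0])]),onz(c,E,*e2[0],.012),onz(c,E1,*e1[0],.012))
print('knob',tri([ray(c,E1,280.2,188.9),ray(c,E,280.8,233.3)]),onz(c,E,280.8,233.3,.04))
```

```text
((279.48712158203125, 181.38206481933594), (59.6618766784668, 60.29575729370117), 74.34073638916016) ((280.29046630859375, 218.8309783935547), (77.048095703125, 80.17111206054688), 92.31620025634766)
disc (array([0.41905007, 0.37256145, 0.01039362]), [4.702505130257875e-05, 4.702505130273483e-05]) [0.41860245 0.37282179 0.012     ] [0.41873193 0.37265798 0.012     ]
knob (array([0.42047374, 0.37232424, 0.03755447]), [0.00013098192360475112, 0.000130981923604721]) [0.41960068 0.37258374 0.04      ]
```

```bash
python3 -c "
from h import *
print(togo([.4193,.3726,.016]))"
```

```text
[95.2 -5.3  1.2]
```

```bash
python3 -m pendant '[[8,-5,1,0],[20,0,0,0],[28,0,0,0],[22,0,0,0],[12,0,0,0],[5,0,0,0],[0,0,0,0]]'; python3 -c "
from h import *
print(togo([.4193,.3726,.016]))
T,im=shot('w23')"
```

```text
t: 34.42
ee_pos: [0.4183, 0.3727, 0.0157]
ee_rot: [-0.376, 0.599, 0.376, 0.599]
wrist_force: [-0.9, -0.1, -0.2]
finger_gap: 0.0852
[-0.3 -0.9  0.3]
```

View pics/w23.png

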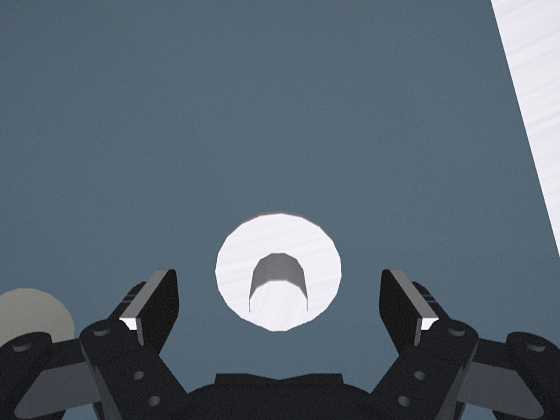

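```bash
python3 -m pendant '[[0,0,0,0],[0,0,0,0],[0,0,0,0],[0,0,0,0],[0,0,0,0],[0,0,0,0],[0,0,0,0],[0,0,0,0]]' 255; python3 -m pendant '[[-5,0,0,0],[-15,0,0,0],[-35,0,0,0],[-50,0,0,0],[-50,0,0,0],[-50,0,0,0],[-45,0,0,0],[-30,0,0,0]]'; python3 -m pendant '[[-10,0,0,0],[0,0,0,0]]';python3 -c "
from h import *
T,im=shot('w24')
p=np.array([.6235,.235,.30])-T[:3,1]*.055
print(togo(p)); T[:3,3]=p;c,E=cam('wrist',T);print(proj(c,E,np.array([.6235,.235,.163])))"
```

```text
t: 35.48
ee_pos: [0.4183, 0.3728, 0.0157]
ee_rot: [-0.376, 0.598, 0.376, 0.599]
wrist_force: [-0.7, -0.1, 5.7]
finger_gap: 0.0219
t: 36.48
ee_pos: [0.418, 0.3725, 0.2987]
ee_rot: [-0.376, 0.598, 0.376, 0.6]
wrist_force: [0.1, 0.4, -1.3]
finger_gap: 0.022
t: 36.72
ee_pos: [0.4181, 0.3725, 0.3054]
ee_rot: [-0.376, 0.599, 0.376, 0.599]
wrist_force: [-0.0, 0.1, -1.6]
finger_gap: 0.0223
[   4.2 -299.9  -34.5]
(np.float64(277.8689980883201), np.float64(132.29906240589537))
```

View pics/w24.png

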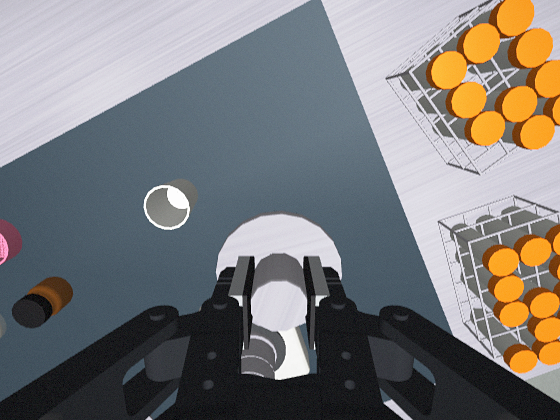

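```bash
python3 -m pendant '[[0,-20,-3,0],[0,-45,-6,0],[0,-55,-6,0],[0,-55,-6,0],[4,-50,-5,0],[0,-40,-5,0],[0,-25,-3,0],[0,-10,0,0]]'
python3 -m pendant '[[0,0,0,0],[0,0,0,0]]'
python3 -c "
from h import *
T,im=shot('w25');c,E=cam('wrist',T);print(proj(c,E,np.array([.6235,.235,.163])))"
python3 -m pendant '[[-20,8,0,0],[-30,10,0,0],[-10,2,0,0],[0,0,0,0]]'
python3 -c "
from h import *
T,im=shot('w26');c,E=cam('wrist',T);print(proj(c,E,np.array([.6235,.235,.163])))
a=cv2.imread('pics/w25.png');cv2.imwrite('pics/c25.png',np.hstack([cv2.resize(a[70:200,215:345],(390,390)),cv2.resize(im[70:200,215:345],(390,390))]))"
```

```text
t: 37.78
ee_pos: [0.6749, 0.2096, 0.299]
ee_rot: [-0.375, 0.6, 0.376, 0.598]
wrist_force: [-0.7, -0.5, -0.1]
finger_gap: 0.022
t: 38.02
ee_pos: [0.6729, 0.2123, 0.3014]
ee_rot: [-0.376, 0.599, 0.377, 0.599]
wrist_force: [-0.5, 1.2, -0.6]
finger_gap: 0.0219
(np.float64(276.81908590189755), np.float64(133.05986590756038))
t: 38.58
ee_pos: [0.655, 0.2214, 0.363]
ee_rot: [-0.377, 0.597, 0.376, 0.599]
wrist_force: [0.5, 0.1, -1.4]
finger_gap: 0.0224
(np.float64(276.30292841304254), np.float64(149.28828473812146))
```

View pics/c25.png

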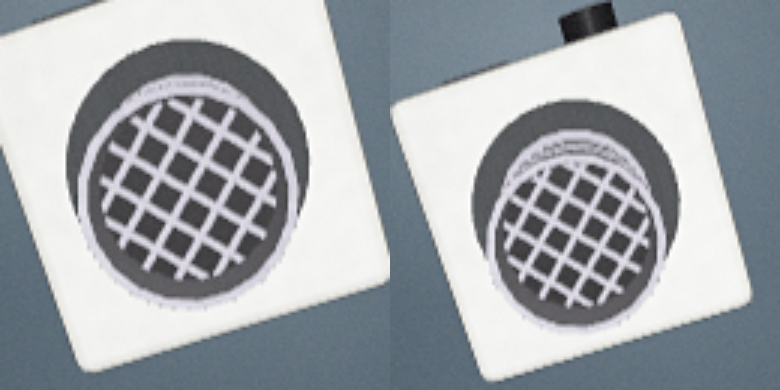

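Run:
```python
from h import *
R=[];out=[]
for n,u,v,r in(('w25',277.7,135,37),('w26',277.2,149.5,29.8)):
    T=np.load(f'pics/{n}.npy');im=cv2.imread(f'pics/{n}.png');c,E=cam('wrist',T)
    e,P=riminner(im,u,v,r);print(e,np.mean(e[1])/.9,onz(c,E,*e[0],.163),c['fx']*.06/-(np.linalg.inv(E)@np.array([.623,.2354,.163,1]))[2]);R.append(ray(c,E,*e[0]))
    o=cv2.resize(im,None,fx=3,fy=3); cv2.ellipse(o,(((e[0][0]+.33)*3,(e[0][1]+.33)*3),(e[1][0]*3,e[1][1]*3),e[2]),(0,0,255),1)
    out.append(o[210:600,640:1030])
print(tri(R))
T=np.load('pics/w24.npy');c,E=cam('wrist',T);ih=cv2.imread('pics/w24.png')
# lid disc edge: sides and far edge, clear of fingers: first bright pixel from outside, upper half
g=cv2.cvtColor(ih,cv2.COLOR_BGR2GRAY);P=[]
for a in np.deg2rad(np.arange(180,361,4)):
    for k in np.arange(75,50,-.25):
        x,y=279+k*np.cos(a),272+k*np.sin(a)
        if g[int(round(y)),int(round(x))]>170: P.append((x,y));break
eh=cv2.fitEllipseDirect(np.array(P,np.float32));q=onz(c,E,*eh[0],T[2,3]-.0037);print(eh,np.linalg.inv(T)@np.append(q,1))
o=ih.copy();cv2.ellipse(o,eh,(0,0,255),1);out.append(cv2.resize(o[190:360,195:365],(390,390)))
cv2.imwrite('pics/rr6.png',cv2.resize(np.hstack(out),(798,266)))
```

```text
((277.20758056640625, 135.50274658203125), (66.79052734375, 67.5140380859375), 168.57943725585938) 74.6136474609375 [0.62535277 0.23445    0.163     ] 75.22840715244271
((276.55255126953125, 151.48240661621094), (53.14570999145508, 53.94107437133789), 101.62291717529297) 59.49265797932942 [0.62554052 0.23428958 0.163     ] 60.870048079377234
(array([0.62502734, 0.23459332, 0.16800441]), [3.213666769350232e-05, 3.213666769356482e-05])
((278.44610595703125, 271.4911804199219), (114.78323364257812, 125.39154815673828), 88.66776275634766) [ 3.70017719e-03 -8.47874863e-05  4.52025483e-04  1.00000000e+00]
```

View pics/rr6.png

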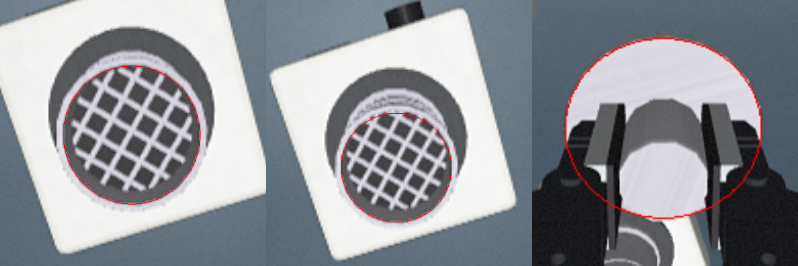

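```bash
python3 -c "
from h import *
print(togo([.6244,.2344,.19]))"
```

```text
[171.9  33.7  -1.5]
```

```bash
python3 -m pendant '[[10,19,-1,0],[30,15,0,0],[45,0,0,0],[45,0,0,0],[27,0,0,0],[15,0,0,0],[0,0,0,0]]'; python3 -m pendant '[[5,0,0,0],[4,0,0,0],[2,0,0,0],[0,0,0,0]]'; python3 -m pendant '[[2,0,0,0],[1,0,0,0],[0,0,0,0]]';python3 -c "
from h import *
print(togo([.6244,.2344,.1727]))
cv2.imwrite('pics/side27.png',bot.read_camera('side'))
a=cv2.imread('pics/side27.png')[90:210,210:350];cv2.imwrite('pics/c27.png',cv2.resize(a,None,fx=4.5,fy=4.5,interpolation=cv2.INTER_CUBIC))"
```

```text
t: 39.5
ee_pos: [0.6238, 0.234, 0.1882]
ee_rot: [-0.376, 0.599, 0.376, 0.598]
wrist_force: [0.2, 0.6, -0.5]
finger_gap: 0.022
t: 40.0
ee_pos: [0.6245, 0.2342, 0.1783]
ee_rot: [-0.376, 0.599, 0.376, 0.599]
wrist_force: [0.4, -0.3, -0.7]
finger_gap: 0.0221
t: 40.38
ee_pos: [0.6244, 0.2342, 0.1752]
ee_rot: [-0.376, 0.599, 0.376, 0.599]
wrist_force: [0.2, 0.1, -0.9]
finger_gap: 0.0224
[2.5 0.1 0.2]
```

View pics/c27.png

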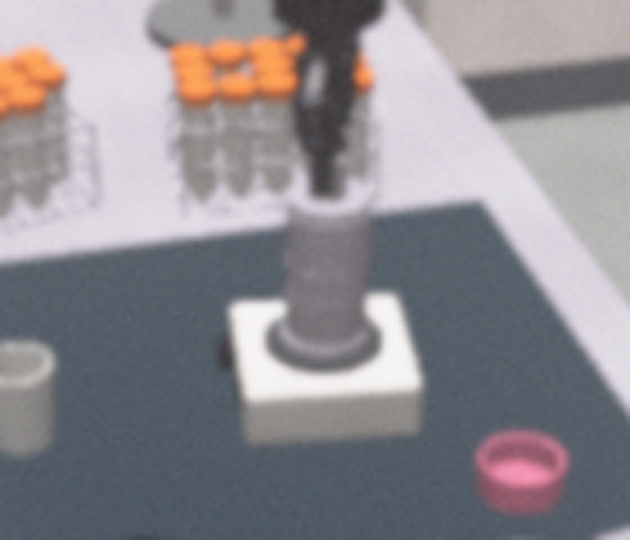

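```bash
python3 -m pendant '[[1,0,0,0],[0,0,0,0]]';python3 -m pendant '[[1,0,0,0],[0,0,0,0]]';python3 -m pendant '[[1,0,0,0],[0,0,0,0]]';python3 -m pendant '[[1,0,0,0],[0,0,0,0]]'
```

```text
t: 40.67
ee_pos: [0.6244, 0.2342, 0.1742]
ee_rot: [-0.376, 0.599, 0.376, 0.599]
wrist_force: [0.8, 0.2, 0.1]
finger_gap: 0.0224
t: 40.92
ee_pos: [0.6244, 0.2342, 0.1732]
ee_rot: [-0.376, 0.599, 0.376, 0.599]
wrist_force: [0.3, 0.3, -1.5]
finger_gap: 0.0224
t: 41.18
ee_pos: [0.6246, 0.2343, 0.1727]
ee_rot: [-0.376, 0.598, 0.376, 0.599]
wrist_force: [-0.8, -0.2, 2.2]
finger_gap: 0.0222
t: 41.42
ee_pos: [0.6247, 0.2343, 0.1727]
ee_rot: [-0.376, 0.598, 0.376, 0.599]
wrist_force: [-1.0, -1.2, 6.3]
finger_gap: 0.0219
```

Contact exactly at the predicted 0.1727. Release and rise.

```bash
python3 -m pendant '[[-1,0,0,0],[0,0,0,0],[0,0,0,0],[0,0,0,0],[0,0,0,0],[0,0,0,0],[0,0,0,0],[0,0,0,0]]' 0;python3 -m pendant '[[-15,0,0,0],[-30,0,0,0],[-40,0,0,0],[-25,15,0,0],[-10,25,0,0],[0,20,0,0],[0,0,0,0]]'
python3 - <<'E'
from h import *
T,im=shot('w28');c,E=cam('wrist',T)
print(proj(c,E,np.array([.6244,.2347,.169])),proj(c,E,np.array([.6244,.2347,.197])))
s=bot.read_camera('side');t=bot.read_camera('top')
cv2.imwrite('pics/side28.png',s);cv2.imwrite('pics/top28.png',t)
cv2.imwrite('pics/c28.png',np.hstack([cv2.resize(s[95:205,225:335],(390,390),interpolation=cv2.INTER_CUBIC),cv2.resize(t[100:210,120:230],(390,390),interpolation=cv2.INTER_CUBIC)]))
E
```

```text
t: 42.42
ee_pos: [0.6245, 0.2342, 0.1723]
ee_rot: [-0.376, 0.599, 0.376, 0.599]
wrist_force: [-0.4, 0.1, -0.4]
finger_gap: 0.0852
t: 43.3
ee_pos: [0.5686, 0.2611, 0.2929]
ee_rot: [-0.377, 0.598, 0.377, 0.598]
wrist_force: [0.5, 0.5, 0.8]
finger_gap: 0.0856
(np.float64(278.25178119438095), np.float64(273.2893494003796)) (np.float64(278.227512350496), np.float64(289.82807265292286))
```

View pics/w28.png

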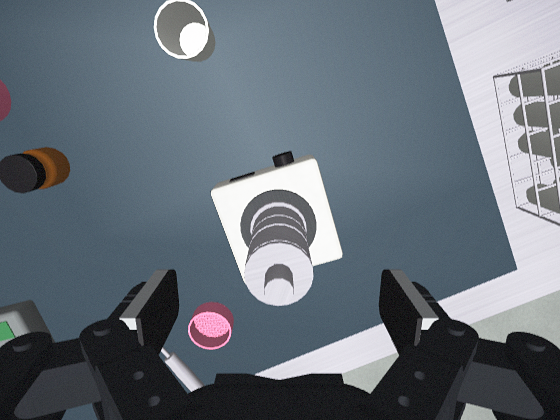

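View pics/c28.png

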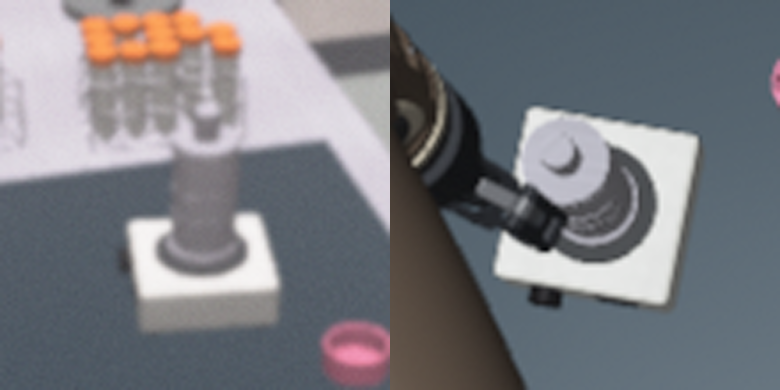

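View pics/top28.png

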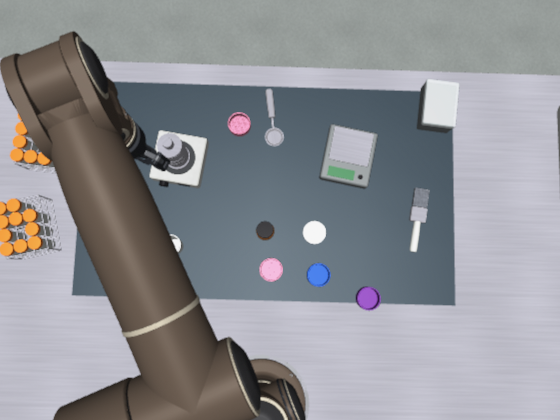

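```bash
python3 -m pendant '[[-10,0,0,0],[0,0,0,0],[0,0,0,0]]'; python3 -c "
from rig import bot
print(bot.finish_job())"
```

```text
t: 43.82
ee_pos: [0.5708, 0.2601, 0.3023]
ee_rot: [-0.376, 0.599, 0.376, 0.599]
wrist_force: [-0.1, -0.0, 0.9]
finger_gap: 0.0853
the job is handed in; nothing more can be done
None
```

I built the stack on the shaker in the required order: pan, fine sieve, coarse sieve, then lid. I released each piece, backed the arm off and handed the job in at about 44 s of the 112 s allowed. The hand-in reports no verdict.

**Seating:** each piece touched down within about 1 mm of the height I calculated for full nesting, with 10 N or less at the wrist.

| Piece | TCP height at contact (m) | Expected (m) |
|---|---|---|
| Pan | 0.0658 | 0.0655–0.066 |
| Fine sieve | 0.0949 | 0.0945 |
| Coarse sieve | 0.1288 | 0.128 |
| Lid | 0.1727 | 0.1727 |

**Last pictures:** the stack looks straight and level. In the wrist view the lid's disc sits at about (278, 274), against the calculated (278.3, 273.3). The jar, dish, brush, spoon and look-alikes appear where they started in the top view. The arm partly hides the beaker there, but it is upright in the wrist view.

**Checks that disagreed:**
- **Rim centres:** camera readings of the stacked rims differed from the arm's own position by 1–2 mm, so I aimed between the two for the coarse sieve and the lid. That is well inside the 6 mm limit.
- **Rim heights:** two-view heights of the stacked rims were 5 to 16 mm out, because the two camera positions were too close together. I used rim width for the pan, and to within about 2% for the sieves, plus the contact heights instead.
- **Failed fits:** two rim fits locked onto the white shaker box. I redid one; I discarded the other and read that rim by eye.

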